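# Put the optics away on the bench shelf and drop its retaining bar

### The job

Tidy up after the optics lab: put the screwdriver that was left on the little shelf into the grey tool tray, stand the lens canisters in a neat row on the shelf's green front strip and the post holders in a neat row on its red rear strip, upright, wholly on their strip and side by side with gaps of less than 25 mm, the holders' bases square to the shelf with their long side front to back. When everything is in place, swing the retaining bar down across the front until it rests fully home in its catch. The number of canisters and holders varies, and the yellow meter, ring mount and textbook must be left where they are.

Things in the scene. Friction and masses are not known exactly. Their poses are not given: they have to be found in the camera images.
- rack: The low bench shelf, fixed. Origin on the bench, x from front to back (away from the robot), y to the left. Board top 60 mm up, x -100 to +106, y -135 to +135 mm. Blue 4 mm end panels at y = +-137 mm rise to 125 mm above the bench; a blue back lip (x +100 to +106) to 85 mm. Open in front but for the retaining bar.
- green_strip (a point): Centre of the flush green front strip on the board: rack frame x = -30, y = 0, z = 60 mm. The strip runs along y between the end panels and is 72 mm deep (x -66 to +6).
- red_strip (a point): Centre of the flush red rear strip on the board: rack frame x = +55, y = 0, z = 60 mm. The strip runs along y between the end panels and is 88 mm deep (x +11 to +99).
- bar (a joint): Angle (rad) of the steel retaining bar in front of the shelf (302 x 18 x 6 mm). 0 = level, resting in the U-shaped catch at the shelf's left (+y) end; grows as it swings up about its hinge at the right (-y) end; pi/2 upright, stop at 1.95 (leaning out). A stiff hinge (0.25 N m) holds it anywhere. Starts between 1.0 and 1.85; below about 1.5 it hinders loading.
- bar_hinge (a point): Point on the bar's hinge axis (axis along the rack's x), in the mid-plane of the bar: rack frame x = -110, y = -141, z = 92 mm.
- bar_grip (a point): Middle of the bar's round black handle peg, 14 mm diameter, 60 mm long, standing out of the bar to the front along the rack's -x (parallel to the hinge axis), with a 22 mm cap at its end. 245 mm from the hinge along the bar, 42 mm in front of the bar's mid-plane. It may turn between the fingers as the bar swings.
- can1: A lens canister: dark grey upright cylinder with a pale band and a clear cap, 56 mm diameter, 62 mm tall, about 0.2 kg. Origin: centre of its underside; z along its axis. Starts upright on the bench to the left of the shelf. May be absent.
- can2: A lens canister: dark grey upright cylinder with a pale band and a clear cap, 56 mm diameter, 62 mm tall, about 0.2 kg. Origin: centre of its underside; z along its axis. Starts upright on the bench to the left of the shelf. May be absent.
- can3: A lens canister: dark grey upright cylinder with a pale band and a clear cap, 56 mm diameter, 62 mm tall, about 0.2 kg. Origin: centre of its underside; z along its axis. Starts upright on the bench to the left of the shelf. May be absent.
- holder1: A post holder: black flat base 75 (x) by 50 (y) by 12 mm, on it a black round post, 30 mm diameter, up to 70 mm height, then a steel pin, 13 mm, up to 85 mm; a 12 mm brass thumbscrew sticks out on its +y side at 58 mm height, to 24.5 mm off the axis. 0.35 kg. Origin: centre of its underside. Starts upright on the bench left of the shelf. May be absent.
- holder2: A post holder: black flat base 75 (x) by 50 (y) by 12 mm, on it a black round post, 30 mm diameter, up to 70 mm height, then a steel pin, 13 mm, up to 85 mm; a 12 mm brass thumbscrew sticks out on its +y side at 58 mm height, to 24.5 mm off the axis. 0.35 kg. Origin: centre of its underside. Starts upright on the bench left of the shelf. May be absent.
- holder3: A post holder: black flat base 75 (x) by 50 (y) by 12 mm, on it a black round post, 30 mm diameter, up to 70 mm height, then a steel pin, 13 mm, up to 85 mm; a 12 mm brass thumbscrew sticks out on its +y side at 58 mm height, to 24.5 mm off the axis. 0.35 kg. Origin: centre of its underside. Starts upright on the bench left of the shelf. May be absent.
- driver: An orange-handled screwdriver, 175 mm long, lying. Origin: underside below the middle of its length, x towards the blade. The handle is 24 mm square in section and 95 mm long (x = -87.5 to +7.5 mm), the shaft 6 mm thick, its axis 12 mm above the underside. 0.09 kg. Starts lying on the green strip.
- driver_grip (a point): The centre of the screwdriver's handle (x = -40, z = 12 mm in its frame).
- tray: The grey open tool tray fixed on the bench, 100 mm (its x) by 220 mm (its y) outside and 32 mm high, walls and floor 4 mm thick. Origin: centre of its underside.
- meter: A yellow hand-held meter lying flat, 150 x 75 x 36 mm: leave it alone. Origin: centre of its underside.
- ringmount: A black ring mount with a black detector head and brass screws on a 110 mm square base, about 210 mm tall: leave it alone. Origin: centre of its underside.
- textbook: A thick textbook lying flat, 260 x 190 x 39 mm: leave it alone. Origin: centre of its underside.
There are look-alikes about, which are no part of the job. Of the things shaped like the driver, the orange one is meant.

How it is judged (in metres and radians):
On the way, in this order (a step that is already met when the one before it is completed fails the run):
1. the screwdriver lies in the tray and every canister and holder stands in its row (x of can1 in the frame of rack between -0.042 and -0.018 m and y of can1 in the frame of rack between -0.115 and 0.115 m and z of can1 in the frame of rack between 0.055 and 0.066 m and angle between each of can1, can2, can3, holder1, holder2, holder3's own z axis and vertical below 0.08 rad and linear speed of each of can1, can2, can3, holder1, holder2, holder3, driver below 0.03 m/s and (horizontal distance between can1 and can2 below 0.084 m or horizontal distance between can1 and can3 below 0.084 m) and x of can2 in the frame of rack between -0.042 and -0.018 m and y of can2 in the frame of rack between -0.115 and 0.115 m and z of can2 in the frame of rack between 0.055 and 0.066 m and (horizontal distance between can2 and can1 below 0.084 m or horizontal distance between can2 and can3 below 0.084 m) and x of can3 in the frame of rack between -0.042 and -0.018 m and y of can3 in the frame of rack between -0.115 and 0.115 m and z of can3 in the frame of rack between 0.055 and 0.066 m and (horizontal distance between can3 and can1 below 0.084 m or horizontal distance between can3 and can2 below 0.084 m) and x of holder1 in the frame of rack between 0.043 and 0.067 m and y of holder1 in the frame of rack between -0.115 and 0.115 m and z of holder1 in the frame of rack between 0.055 and 0.066 m and angle between the x axis of each of holder1, holder2, holder3 and the x axis of rack, either way round below 0.17 rad and (horizontal distance between holder1 and holder2 below 0.08 m or horizontal distance between holder1 and holder3 below 0.08 m) and x of holder2 in the frame of rack between 0.043 and 0.067 m and y of holder2 in the frame of rack between -0.115 and 0.115 m and z of holder2 in the frame of rack between 0.055 and 0.066 m and (horizontal distance between holder2 and holder1 below 0.08 m or horizontal distance between holder2 and holder3 below 0.08 m) and x of holder3 in the frame of rack between 0.043 and 0.067 m and y of holder3 in the frame of rack between -0.115 and 0.115 m and z of holder3 in the frame of rack between 0.055 and 0.066 m and (horizontal distance between holder3 and holder1 below 0.08 m or horizontal distance between holder3 and holder2 below 0.08 m) and x of driver_grip in the frame of tray between -0.05 and 0.05 m and y of driver_grip in the frame of tray between -0.11 and 0.11 m and z of driver_grip in the frame of tray below 0.035 m), for 0.2 s.
2. then the retaining bar is swung down home in its catch (value of joint bar below 0.04 rad), for 0.2 s.
At the end, for the whole second after the job is handed in: All upright on the board, at rest: canisters within 12 mm of the green strip's centre line, centres under 84 mm from a neighbour's; holders within 12 mm of the red line, under 80 mm from a neighbour's, square within 10 degrees. Screwdriver's handle in the tray. Bar within 0.04 rad of level (all of step 1 and value of joint bar below 0.04 rad); the robot touches nothing.
It fails at once if the meter is pushed out of its place (distance of meter from where it was at the start of the episode above 0.03 m).
It fails at once if the ring mount is pushed out of its place (distance of ringmount from where it was at the start of the episode above 0.03 m).
It fails at once if the textbook is pushed out of its place (distance of textbook from where it was at the start of the episode above 0.03 m).
Of can1, can2, can3 only 2 to 3 are there at a start; the rules pass over those that are not, and their reading is None.
Of holder1, holder2, holder3 only 2 to 3 are there at a start; the rules pass over those that are not, and their reading is None.
At some moment in a run one of can1, can2, can3, holder1, holder2, holder3 may be knocked a few centimetres aside while the robot is not near it.
Once in a run the grip may slacken for a moment while it holds something.
It also fails if it takes over 210 s, if anything falls off the work surface, if the arm or the gripper's body presses on something with over 40 N, if the wrist force passes 120 N, or if a joint passes its speed limit or range.

### The arm

A 6-joint arm with a two-finger parallel gripper is mounted at the origin on the work surface. World frame = base frame: x ahead of the robot, y to its left, z up, the work surface at z = 0. Lengths are in mm, angles in rad, forces in N, time in s.
With the tool pointing down it reaches from about 250 to 850 mm from the base axis. Payload 12.5 kg.
Tool frame: the origin (TCP) lies at the very end of the fingers, on their centre line; the grasp point (between the pads) lies 19 mm behind it; z points along the fingers, y is the line along which they close (so a half turn about z gives the same grasp; the last joint's range is limited). The gripper opens to 93 mm and grips with 3 to 60 N. Pads are 15 mm wide; open, the fingers measure 128 mm over their backs; the gripper's body (75 mm by 188 mm) begins 65 mm behind the grasp point.
Start: joints at [1.19, 0.351, 1.652, -0, 1.139, -0.085], TCP at [160.296, 526.108, 218.633] pointing down, gripper open.
Joint ranges: [-2.75, 2.75], [-0.79, 2.1], [0.01, 2.65], [-1.57, 4.71], [0.07, 3.14], [-2.87, 2.87]. Speed limits (rad/s): [2.22, 2.22, 2.79, 3.14, 3.14, 3.14].

### API

Orientations are given as a unit quaternion [x, y, z, w].
In Python, from station import sensors, eyes, job gives the robot as it stands.
- The arm moves only by the tool apply_moves, never from a script. Its argument "increments" is a list of rows, each an object with "offset": the shift along the tool's x, y, z in cm, a list of three; "twist": the turn, a rotation vector about the tool's x, y, z in rad, a list of three; "claw": the closure, from -1 (fully open) to 1 (shut). In form: [{"offset": [dx, dy, dz], "twist": [ax, ay, az], "claw": claw}, ...]. A call has 1 to 5 rows; each row shifts and turns the commanded pose from where the row before left it, along the tool's axes as they then stand; what a row does not reach is not made up. A row lasts 1/12 s, in which the tool goes at most 41.7 mm and 7.16 degrees, less where a joint would pass 70% of its speed; a pose out of reach is approached as far as the arm can. A call with a gripper value outside its range is refused whole. The fingers move at their own pace and stop on an object; "squeeze" is the grip in N (left out, the last holds). Time passes only in rows, so rows that do not move let the fingers close. It gives the time, the measured TCP pose, the force, the opening and the grip force at its end, in the units of the state.
- sensors.sense(): the state, without advancing time (a new reading comes with each control period).
- eyes.get_image(name): name is "scene" or "side" or "wrist"; returns the picture (384x512x3 uint8, red, green, blue); there is no depth.
- eyes.camera_params(name): a dict with "vertical_fov" (degrees; the focal length in pixels is half the picture's height over the tangent of half this angle, whatever the lens; pixels are square), "cx", "cy" (the principal point, pixels), "T" (4x4, takes a point from camera to world coordinates). Camera axes: x right, y down, z forward; pixel columns grow to the right and rows downward; lengths in mm; the calibration is good to about 2 mm. A picture is of the moment at which its call begins: read the wrist's pose just before it. camera_params takes no time and is no camera call; for the wrist camera it gives the pose at the moment of the call.
- job.hand_in(): hands the job in; it is judged then, once.
The state is a dict: "time": time; "q": joint angles; "qvel": joint speeds; "tau": joint torques, N m; "tool_pos": TCP position; "ee_rot": TCP orientation; "contact_force": force on the tool from outside, world axes, zero at the start; "moment": the same for the moment, N m; "width": opening from 0.0 (shut) to 1.0 (fully open); "grasp_force": force on a finger pad.
Only numpy, scipy, OpenCV 4.12 (cv2) and the standard library are available. Lean on these libraries where they do the work, as an engineer would, in place of code of your own. Each camera call takes 0.05 s, during which the arm holds its last target. There are 200 camera calls.

## Working session

There is one attempt and no reset: what is moved stays moved. The work goes in short steps, Python scripts to look and compute and a tool call to move; the robot and the scene stay as the last step left them, time stands still between calls to the robot, and variables do not carry over. Pictures are saved under pics/ and viewed, at most 14 in all, crops included, and the job is handed in when it is done.

Besides the shell and the picture viewer there is one more tool, called after "Call:" as name([rows], argument=value, ...), one row to a line, values as JSON. apply_moves: Moves the arm, as the interface text tells. Its arguments: {"type":"object","properties":{"increments":{"type":"array","items":{"type":"object","properties":{"offset":{"type":"array","items":{"type":"number"}},"twist":{"type":"array","items":{"type":"number"}},"claw":{"type":"number"}}}},"squeeze":{"type":"number"}},"required":["increments"]}

```bash
ls; mkdir -p pics
cat > h.py <<'E'
import numpy as np, cv2
from scipy.spatial.transform import Rotation as R
from station import sensors, eyes, job
def snap(n,f):
    P=eyes.camera_params(n); im=eyes.get_image(n); cv2.imwrite(f'pics/{f}.png',im[:,:,::-1]); np.save(f'pics/{f}.npy',dict(P),allow_pickle=True); return P
def ld(f): return np.load(f'pics/{f}.npy',allow_pickle=True).item()
def ray(P,u,v,z):
    f=192/np.tan(np.radians(P['vertical_fov'])/2); T=np.array(P['T'])
    d=T[:3,:3]@np.array([(u-P['cx'])/f,(v-P['cy'])/f,1]); o=T[:3,3]
    return o+d*(z-o[2])/d[2]
def proj(P,p):
    f=192/np.tan(np.radians(P['vertical_fov'])/2); T=np.array(P['T'])
    c=T[:3,:3].T@(np.array(p)-T[:3,3]); return c[:2]/c[2]*f+[P['cx'],P['cy']]
def crop(f,x0,y0,x1,y1,s,out):
    im=cv2.imread(f'pics/{f}.png')[y0:y1,x0:x1]; cv2.imwrite(f'pics/{out}.png',cv2.resize(im,None,fx=s,fy=s,interpolation=cv2.INTER_CUBIC))
E
python3 - <<'E'
from h import *
for n in('scene','side','wrist'):
    P=snap(n,n+'0'); print(n,P['vertical_fov'],P['cx'],P['cy'],np.round(P['T'],3).tolist())
a=cv2.imread('pics/scene0.png');cv2.imwrite('pics/scene0b.png',cv2.resize(a,(800,600),interpolation=cv2.INTER_CUBIC))
a=cv2.imread('pics/side0.png');cv2.imwrite('pics/side0b.png',cv2.resize(a,(800,600),interpolation=cv2.INTER_CUBIC))
print(sensors.sense())
E
```

```text
pics
scene 57.97252512024313 260.57097950734436 190.71850419285562 [[0.193, 0.667, -0.72, 1509.028], [0.981, -0.132, 0.141, -136.846], [-0.001, -0.734, -0.68, 968.26], [0.0, 0.0, 0.0, 1.0]]
side 49.92937904394096 257.3936434877918 194.97596127083835 [[0.992, -0.089, 0.084, 440.939], [-0.123, -0.747, 0.653, -803.008], [0.004, -0.658, -0.753, 1062.098], [0.0, 0.0, 0.0, 1.0]]
wrist 66.45931035292134 250.98203440155353 186.7307223662511 [[0.291, 0.921, 0.26, 89.27], [0.957, -0.28, -0.081, 548.92], [-0.002, 0.272, -0.962, 384.255], [0.0, 0.0, 0.0, 1.0]]
{'time': 0.15, 'q': array([ 1.19039599e+00,  3.51110980e-01,  1.65227713e+00,  1.25030363e-05,
        1.13908740e+00, -8.46039583e-02]), 'qvel': array([ 0.00210604,  0.00069188, -0.00135279,  0.00080276, -0.0003092 ,
       -0.00139237]), 'tau': array([ 4.40201266e-04, -4.97470665e+01, -2.85348630e+01,  6.98571838e-02,
        2.45797040e-02, -1.76883123e-05]), 'tool_pos': array([160.20229178, 525.87569997, 218.22589268]), 'ee_rot': array([ 1.47362168e-01,  9.89082502e-01, -4.28239288e-04, -1.07234082e-04]), 'contact_force': array([-0.69203608,  0.05860053, -0.01155722]), 'moment': array([ 0.00852944, -0.00783153, -0.07200129]), 'grasp_force': 0.0, 'width': 1.0020588669104555}
```

View pics/scene0b.png

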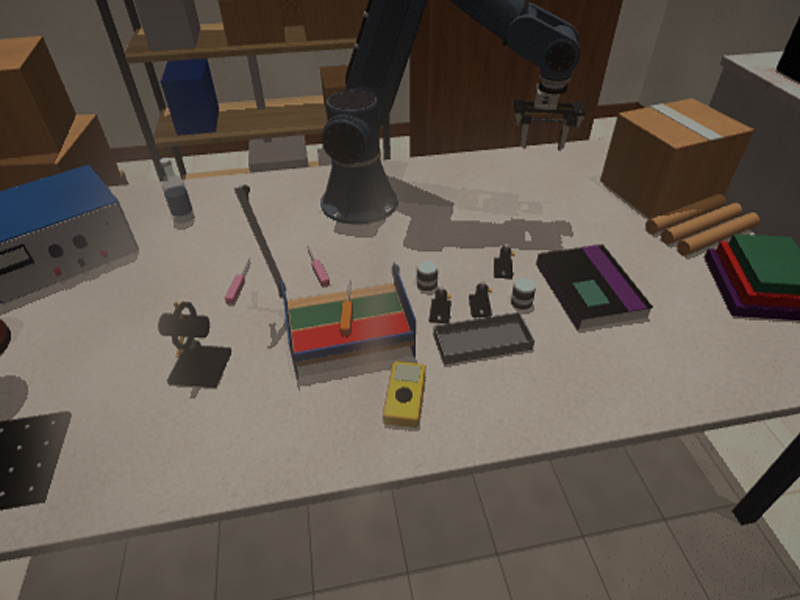

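View pics/side0b.png

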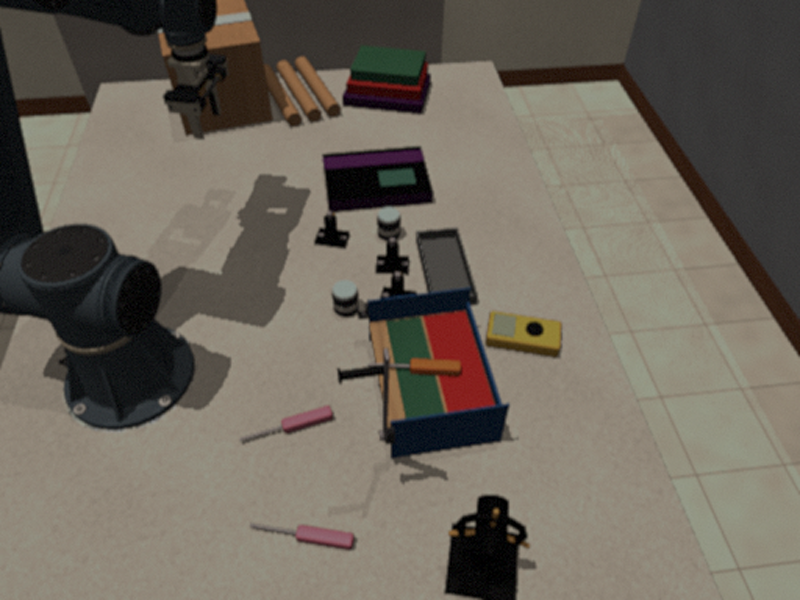

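Two canisters (scene 428,275; 523,292), three holders (440,305; 481,299; 504,262). Of the driver shapes, only the one on the shelf (scene 347,315) is orange; the ones at (238,285) and (318,268) are pink. Next I enlarge both views.

Run:
```python
from h import *
crop('scene0',145,110,355,265,3.8,'c1'); crop('side0',200,125,370,300,3.4,'c2')
```

```text
(no output)
```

View pics/c1.png

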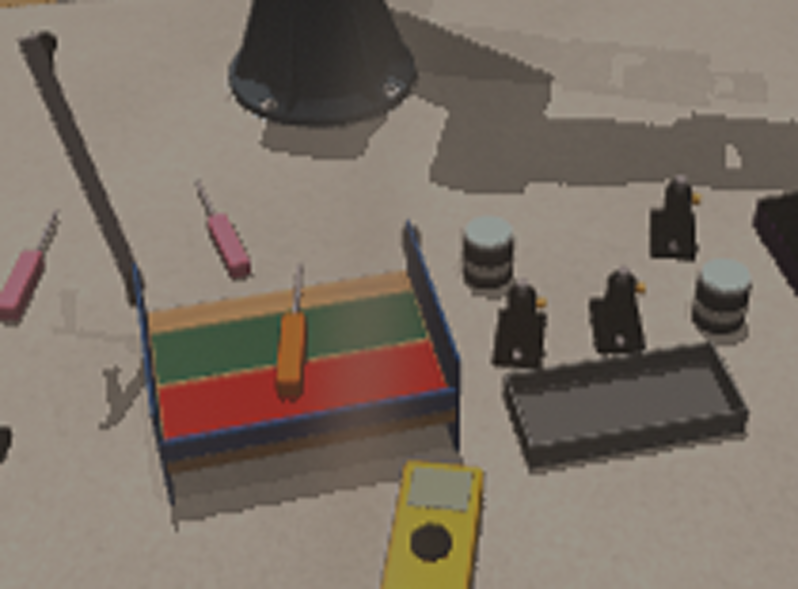

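View pics/c2.png

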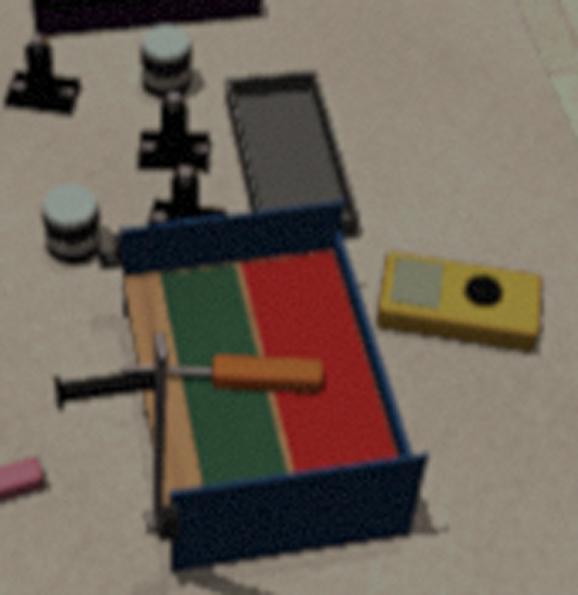

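```bash
cat > m.py <<'E'
from h import *
from scipy.optimize import least_squares
S=ld('scene0');D=ld('side0')
s=lambda p:np.array(p)/3.8+[145,110]
d=lambda p:np.array(p)/3.4+[200,125]
rk=[(D,(-100,139,125),d((122,232))),(D,(106,139,125),d((340,203))),(D,(-100,-139,125),d((173,492))),(D,(106,-139,125),d((425,457))),(D,(-66,135,60),d((163,275))),
(S,(-100,137,125),s((409,222))),(S,(106,137,125),s((458,357))),(S,(-66,-135,60),s((152,335))),(S,(-66,135,60),s((411,292)))]
def rt(q,p): c,n=np.cos(q[2]),np.sin(q[2]); return np.array([q[0]+c*p[0]-n*p[1],q[1]+n*p[0]+c*p[1],p[2]])
E
cat > m1.py <<'E'
from m import *
r=least_squares(lambda q:np.concatenate([proj(P,rt(q,p))-u for P,p,u in rk]),[500,0,0])
q=r.x;print('rack',q.round(3),r.fun.reshape(-1,2).round(1).tolist())
def two(u,v,g):  # triangulate
    return least_squares(lambda x:np.r_[proj(S,x)-s(u),proj(D,x)-d(v)],g)
for n,u,v,z in[('C1',(489,232),(72,206),62),('C2',(724,278),(167,46),62),('H1',(523,285),(185,172),85),('H2',(622,272),(174,98),85),('H3',(681,182),(38,42),85)]:
    t=two(u,v,[500,300,z]);a=ray(S,*s(u),z);b=ray(D,*d(v),z);print(n,t.x.round(),a.round()[:2],b.round()[:2])
for n,p in[('H1',[(503,313),(543,315),(543,365),(495,362)]),('H2',[(590,298),(632,298),(643,350),(596,350)]),('H3',[(650,208),(692,212),(695,258),(652,252)])]:
    w=np.array([ray(S,*s(x),12)[:2] for x in p]);e=(w[0]+w[1]-w[2]-w[3]);print(n,w.round().tolist(),np.degrees(np.arctan2(-e[1],-e[0])))
# tray rim z32 scene, side
w=np.array([ray(S,*s(x),32)[:2] for x in[(505,375),(710,345),(745,408),(530,465)]]);print('tray',w.round().tolist(),w.mean(0))
w=np.array([ray(D,*d(x),32)[:2] for x in[(228,78),(316,73),(356,215)]]);print('tray side',w.round().tolist())
# driver handle top z=84
for x in[(283,312),(305,312),(300,385),(278,383)]:print('drv',ray(S,*s(x),84).round()[:2])
print('tip',ray(S,*s((300,266)),72).round()[:2])
for x in[(216,356),(322,360)]:print('drvside',ray(D,*d(x),84).round()[:2])
# bar: peg cap
for a in[1.4,1.5,1.6,1.7,1.8]:
    for L,o in[(245,-72),(302,0)]:
        p=rt(q,(-110+o,-141+L*np.cos(a),92+L*np.sin(a)));print(a,L,((proj(S,p)-[145,110])*3.8).round(),((proj(D,p)-[200,125])*3.4).round())
print('meter',[ray(S,*s(x),36).round()[:2] for x in[(408,462),(483,467),(384,589)]])
E
python3 m1.py
```

```text
rack [ 5.87651e+02 -1.02436e+02  4.80000e-02] [[-0.4, -1.7], [1.4, -1.4], [-0.9, 0.6], [1.4, -0.5], [-0.9, -1.1], [-1.1, -0.7], [-0.7, 0.5], [-1.4, -0.6], [0.1, -0.8]]
C1 [439. 127.  56.] [443. 127.] [439. 120.]
C2 [557. 353.  54.] [564. 350.] [556. 341.]
H1 [551. 137.  78.] [558. 136.] [551. 130.]
H2 [552. 241.  79.] [559. 239.] [552. 234.]
H3 [419. 350.  76.] [427. 347.] [419. 337.]
H1 [[519.0, 127.0], [530.0, 168.0], [603.0, 149.0], [589.0, 102.0]] -16.98272386507218
H2 [[514.0, 224.0], [523.0, 268.0], [602.0, 256.0], [592.0, 208.0]] -10.317308648162438
H3 [[378.0, 335.0], [395.0, 381.0], [473.0, 357.0], [454.0, 313.0]] -16.555979070105522
tray [[628.0, 103.0], [627.0, 316.0], [716.0, 320.0], [745.0, 99.0]] [678.9576565  209.51881488]
tray side [[620.0, 315.0], [716.0, 312.0], [718.0, 102.0]]
drv [ 550. -105.]
drv [554. -84.]
drv [ 652. -100.]
drv [ 646. -120.]
tip [471. -80.]
drvside [551. -91.]
drvside [ 642. -106.]
1.4 245 [130.  27.] [ 36. 297.]
1.4 302 [137.  11.] [139. 217.]
1.5 245 [103.  28.] [ 39. 323.]
1.5 302 [101.  12.] [145. 248.]
1.6 245 [75. 31.] [ 43. 353.]
1.6 302 [64. 16.] [153. 284.]
1.7 245 [49. 36.] [ 47. 385.]
1.7 302 [28. 22.] [160. 324.]
1.8 245 [22. 44.] [ 51. 421.]
1.8 302 [-6. 33.] [168. 369.]
meter [array([723., -12.]), array([743.,  55.]), array([857., -56.])]
```

Call:
apply_moves([
  {"offset":[-3.1,-1.87,-0.8],"claw":-1},
  {"offset":[-3.1,-1.87,-0.8],"claw":-1},
  {"offset":[-3.1,-1.87,-0.8],"claw":-1},
  {"offset":[-3.1,-1.87,-0.8],"claw":-1},
  {"offset":[-3.1,-1.87,-0.8],"claw":-1},
], squeeze=25)

```text
invalid input
```

Call:
apply_moves([
  {"offset":[-3.1,-1.87,-0.8],"claw":-1},
  {"offset":[-3.1,-1.87,-0.8],"claw":-1},
  {"offset":[-3.1,-1.87,-0.8],"claw":-1},
  {"offset":[-3.1,-1.87,-0.8],"claw":-1},
  {"offset":[-3.1,-1.87,-0.8],"claw":-1},
])

```text
invalid input
```

Call:
apply_moves([
  {"offset":[-3.1,-1.87,-0.8],"claw":-1},
  {"offset":[-3.1,-1.87,-0.8],"claw":-1},
  {"offset":[-3.1,-1.87,-0.8],"claw":-1},
  {"offset":[0,0,0],"claw":-1},
  {"offset":[0,0,0],"claw":-1},
])

```text
invalid input
```

Run:
```python
from h import *
P=snap('wrist','w1');x=sensors.sense();print(x['tool_pos'],x['q'],np.round(P['T'],3).tolist())
a=cv2.imread('pics/w1.png');cv2.imwrite('pics/w1b.png',cv2.resize(a,(800,600),interpolation=cv2.INTER_CUBIC))
```

```text
[160.22864618 525.93865524 218.33155234] [ 1.19038812e+00  3.51012868e-01  1.65214060e+00  2.52722145e-05
  1.13910211e+00 -8.45956658e-02] [[0.291, 0.921, 0.26, 89.279], [0.957, -0.28, -0.081, 548.94], [-0.002, 0.272, -0.962, 384.327], [0.0, 0.0, 0.0, 1.0]]
```

View pics/w1b.png

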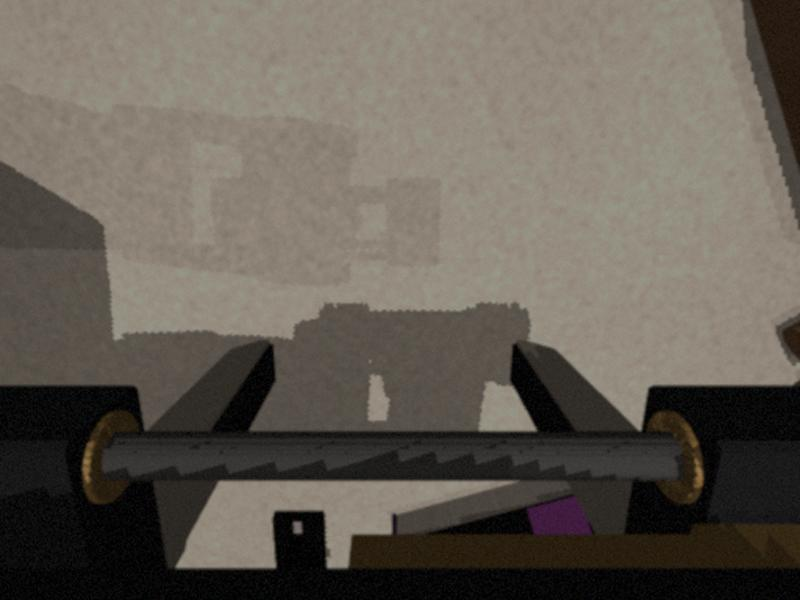

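The move call evidently wants "twist" as well. The wrist view shows that only the tool's +x side is visible (fingers at the bottom), so I'll survey with tool x towards +y.

```bash
cat > p.py <<'E'
from h import *
import sys,math
# p.py x y z thx_deg [rows]
def plan(t,th,n=None,pos=None,quat=None):
    s=sensors.sense();p=np.array(s['tool_pos'] if pos is None else pos);q=R.from_quat(s['ee_rot'] if quat is None else quat)
    th=math.radians(th);G=R.from_matrix(np.array([[math.cos(th),math.sin(th),0],[math.sin(th),-math.cos(th),0],[0,0,-1]]).T if False else np.column_stack([[math.cos(th),math.sin(th),0],[math.sin(th),-math.cos(th),0],[0,0,-1]]))
    rv=(q.inv()*G).as_rotvec();d=np.array(t)-p
    n=n or max(1,math.ceil(np.linalg.norm(d)/39),math.ceil(np.linalg.norm(rv)/.118))
    print('n',n,'twist',np.round(rv/n,3).tolist());st=R.from_rotvec(np.round(rv/n,3)); same=np.linalg.norm(rv)<.05
    for i in range(n):
        o=np.round(q.inv().apply((np.array(t)-p)/(n-i))/10,2); print(o.tolist()); 
        if same: print(' x',n); break
        p=p+q.apply(o*10); q=q*st
if __name__=='__main__':
    a=[float(x) for x in sys.argv[1:]]; plan(a[:3],a[3],int(a[4]) if len(a)>4 else None)
E
python3 p.py 500 140 330 90 15
```

```text
n 15 twist [-0.0, 0.0, 0.085]
[-2.92, -1.8, -0.74]
[-3.06, -1.55, -0.74]
[-3.18, -1.28, -0.74]
[-3.28, -1.01, -0.74]
[-3.35, -0.73, -0.74]
[-3.4, -0.44, -0.75]
[-3.42, -0.15, -0.74]
[-3.42, 0.14, -0.75]
[-3.4, 0.43, -0.74]
[-3.35, 0.72, -0.75]
[-3.28, 1.01, -0.74]
[-3.18, 1.28, -0.75]
[-3.06, 1.54, -0.74]
[-2.92, 1.8, -0.75]
[-2.76, 2.04, -0.74]
```

Call:
apply_moves([
  {"offset":[0,0,-1.0],"twist":[0,0,0],"claw":-1},
], squeeze=25)

```text
time: 0.28
tool_pos: [160.0, 525.2, 227.2]
ee_rot: [0.147, 0.989, -0.002, -0.0]
contact_force: [-0.0, 0.7, -0.3]
width: 1.002
grasp_force: 0.0
```

Call:
apply_moves([
  {"offset":[-2.9,-1.8,-0.7],"twist":[0,0,0.085],"claw":-1},
  {"offset":[-3.05,-1.55,-0.7],"twist":[0,0,0.085],"claw":-1},
  {"offset":[-3.2,-1.3,-0.7],"twist":[0,0,0.085],"claw":-1},
  {"offset":[-3.3,-1.0,-0.7],"twist":[0,0,0.085],"claw":-1},
  {"offset":[-3.35,-0.7,-0.7],"twist":[0,0,0.085],"claw":-1},
])

```text
time: 0.7
tool_pos: [274.5, 396.1, 264.7]
ee_rot: [0.354, 0.935, 0.0, 0.0]
contact_force: [0.6, 0.3, -0.9]
width: 0.999
grasp_force: 0.0
```

Call:
apply_moves([
  {"offset":[-3.4,-0.45,-0.7],"twist":[0,0,0.085],"claw":-1},
  {"offset":[-3.4,-0.15,-0.7],"twist":[0,0,0.085],"claw":-1},
  {"offset":[-3.4,0.15,-0.7],"twist":[0,0,0.085],"claw":-1},
  {"offset":[-3.4,0.45,-0.7],"twist":[0,0,0.085],"claw":-1},
  {"offset":[-3.35,0.7,-0.7],"twist":[0,0,0.085],"claw":-1},
])

```text
time: 1.12
tool_pos: [387.5, 267.6, 299.9]
ee_rot: [0.544, 0.839, 0.0, 0.0]
contact_force: [0.8, -0.1, -0.4]
width: 1.004
grasp_force: 0.0
```

Call:
apply_moves([
  {"offset":[-3.3,1.0,-0.7],"twist":[0,0,0.085],"claw":-1},
  {"offset":[-3.2,1.3,-0.7],"twist":[0,0,0.085],"claw":-1},
  {"offset":[-3.05,1.55,-0.7],"twist":[0,0,0.085],"claw":-1},
  {"offset":[-2.9,1.8,-0.7],"twist":[0,0,0.085],"claw":-1},
  {"offset":[-2.75,2.05,-0.7],"twist":[0,0,0.085],"claw":-1},
])

```text
time: 1.53
tool_pos: [501.2, 139.0, 334.9]
ee_rot: [0.709, 0.706, 0.0, 0.0]
contact_force: [0.3, 0.6, -0.9]
width: 1.0
grasp_force: 0.0
```

Call:
apply_moves([
  {"offset":[0,0,0],"twist":[0,0,0],"claw":-1},
  {"offset":[0,0,0],"twist":[0,0,0],"claw":-1},
])

```text
time: 1.7
tool_pos: [501.0, 139.5, 334.2]
ee_rot: [0.708, 0.706, 0.0, 0.0]
contact_force: [-0.2, 1.0, 0.0]
width: 0.999
grasp_force: 0.0
```

Run:
```python
from h import *
P=snap('wrist','w1');x=sensors.sense();print(x['tool_pos'],x['q'],np.round(P['T'],3).tolist())
a=cv2.imread('pics/w1.png');cv2.imwrite('pics/w1b.png',cv2.resize(a,(800,600),interpolation=cv2.INTER_CUBIC))
```

```text
[500.2188437  140.33304853 333.88685085] [1.83759663e-01 1.98167882e-01 1.56824409e+00 2.45173201e-04
 1.37531126e+00 1.83843654e-01] [[1.0, -0.002, 0.001, 502.017], [-0.002, -0.962, -0.272, 215.644], [0.002, 0.272, -0.962, 500.286], [0.0, 0.0, 0.0, 1.0]]
```

View pics/w1b.png

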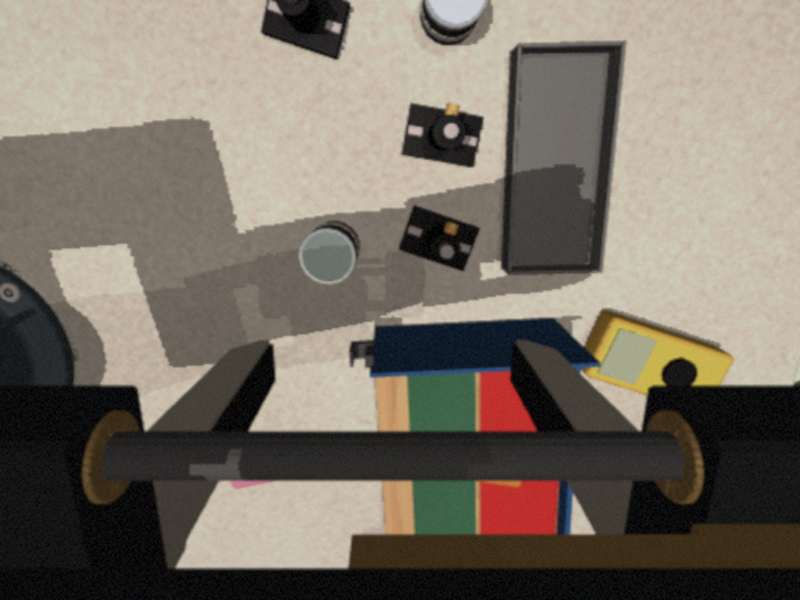

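Run:
```python
from h import *
P=ld('w1');g=lambda u,z:ray(P,u[0]/1.5625,u[1]/1.5625,z)[:2]
for n,c,pin in[('H1',[(418,206),(479,240),(467,270),(401,248)],(446,251)),('H2',[(411,103),(483,116),(474,166),(402,154)],(452,131)),('H3',[(278,0),(350,20),(337,58),(262,35)],None)]:
    w=np.array([g(x,12) for x in c]);e=w[1]+w[2]-w[0]-w[3];print(n,w.mean(0).round(),'L',np.hypot(*e)/2,'W',np.hypot(*(w[0]+w[1]-w[2]-w[3]))/2,np.degrees(np.arctan2(e[1],e[0])),'pin',g(pin,85) if pin else '')
print('H1 bottom edge dir',np.diff([g((401,248),12),g((467,270),12)],axis=0))
print('C1',g((328,255),62),'C2',g((455,8),62))
w=np.array([g(x,32) for x in[(517,43),(624,41),(602,271),(503,270)]]);print('tray',w.round(),w.mean(0))
print('panel',g((372,374),125),g((600,366),125))
for y in(380,530):print([g((x,y),60).round(1).tolist() for x in(411 if y<400 else 414,476 if y<400 else 478,480 if y<400 else 481)])
print('red back 530',g((558,530),60),'drv end',[g(x,84).round() for x in[(483,485),(521,486)]])
```

```text
H1 [556. 134.] L 75.50151311703893 W 41.5071811444004 -23.686114607148767 pin [552.10511581 137.18424054]
H2 [554. 242.] L 74.10253655371253 W 48.94899566246654 -9.382399790011295 pin [554.10074572 241.48658591]
H3 [422. 339.] L 71.48310948368739 W 34.692180990284314 -14.943204129755982 pin 
H1 bottom edge dir [[ 72.26793219 -24.49440344]]
C1 [440.24881349 129.13615825] C2 [556.201461   341.36156512]
tray [[618. 321.]
 [717. 323.]
 [723. 106.]
 [619. 107.]] [669.13083167 214.16002891]
panel [484.2660136   33.03567529] [688.00977712  40.32663909]
[[522.3, -5.6], [591.0, -5.8], [595.2, -5.8]]
[[527.6, -198.7], [602.6, -199.0], [606.1, -199.0]]
red back 530 [ 696.43209685 -199.3026125 ] drv end [array([ 600., -118.]), array([ 641., -119.])]
```

```bash
python3 p.py 600 -102 180 170 12
```

```text
n 12 twist [0.0, -0.0, -0.116]
[-2.02, 0.83, 1.28]
[-2.1, 0.59, 1.28]
[-2.16, 0.35, 1.28]
[-2.18, 0.09, 1.28]
[-2.18, -0.16, 1.28]
[-2.15, -0.41, 1.28]
[-2.08, -0.66, 1.28]
[-1.99, -0.89, 1.28]
[-1.88, -1.12, 1.29]
[-1.74, -1.33, 1.28]
[-1.57, -1.52, 1.29]
[-1.38, -1.68, 1.28]
```

Call:
apply_moves([
  {"offset":[-2.0,0.85,1.3],"twist":[0,0,-0.116],"claw":-1},
  {"offset":[-2.1,0.6,1.3],"twist":[0,0,-0.116],"claw":-1},
  {"offset":[-2.15,0.35,1.3],"twist":[0,0,-0.116],"claw":-1},
  {"offset":[-2.2,0.1,1.3],"twist":[0,0,-0.116],"claw":-1},
])

```text
time: 2.08
tool_pos: [533.6, 60.4, 281.3]
ee_rot: [0.522, 0.853, 0.0, -0.0]
contact_force: [0.5, 0.4, 0.2]
width: 0.999
grasp_force: 0.0
```

Call:
apply_moves([
  {"offset":[-2.2,-0.15,1.3],"twist":[0,0,-0.116],"claw":-1},
  {"offset":[-2.15,-0.4,1.3],"twist":[0,0,-0.116],"claw":-1},
  {"offset":[-2.1,-0.65,1.3],"twist":[0,0,-0.116],"claw":-1},
  {"offset":[-2.0,-0.9,1.3],"twist":[0,0,-0.116],"claw":-1},
])

```text
time: 2.42
tool_pos: [567.6, -20.7, 229.3]
ee_rot: [0.312, 0.95, 0.0, -0.0]
contact_force: [-0.2, 0.2, 0.7]
width: 1.001
grasp_force: 0.0
```

Call:
apply_moves([
  {"offset":[-1.9,-1.1,1.3],"twist":[0,0,-0.116],"claw":-1},
  {"offset":[-1.75,-1.3,1.3],"twist":[0,0,-0.116],"claw":-1},
  {"offset":[-1.55,-1.5,1.2],"twist":[0,0,-0.116],"claw":-1},
  {"offset":[-1.4,-1.7,1.2],"twist":[0,0,-0.116],"claw":-1},
  {"offset":[0,0,0],"twist":[0,0,0],"claw":-1},
])

```text
time: 2.83
tool_pos: [601.3, -102.9, 177.4]
ee_rot: [0.085, 0.996, 0.0, -0.001]
contact_force: [-0.1, -0.2, -1.5]
width: 0.998
grasp_force: 0.0
```

Run:
```python
from h import *
P=snap('wrist','w2');x=sensors.sense();print(x['tool_pos'],x['q'],np.round(P['T'],3).tolist())
for p in[(600,-102,84),(553,-94,84),(647,-110,84)]:print(proj(P,p)*1.5625)
a=cv2.imread('pics/w2.png');cv2.imwrite('pics/w2b.png',cv2.resize(a,(800,600),interpolation=cv2.INTER_CUBIC))
```

```text
[ 601.16985244 -101.45852739  178.52476987] [-2.43581380e-01  5.00603337e-01  1.52830782e+00  1.06423590e-04
  1.11500998e+00 -1.63616603e+00] [[0.17, 0.949, 0.265, 528.676], [0.986, -0.163, -0.047, -89.142], [-0.001, 0.269, -0.963, 343.675], [0.0, 0.0, 0.0, 1.0]]
[391.70214065 291.46129829]
[391.51987381 209.55872733]
[391.86782749 365.91356205]
```

View pics/w2b.png

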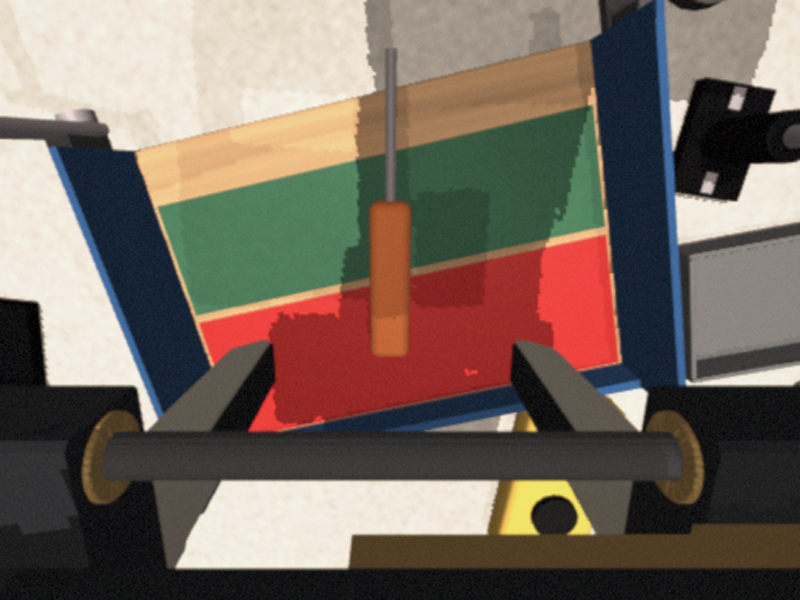

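Orange driver confirmed centred between the fingers (390,202–355), aligned; the strips' corners are clear too. Descend and grip; fit the rack from this view at the same time.

Call:
apply_moves([
  {"offset":[0.6,0,3.0],"twist":[0,0,0],"claw":-0.3},
  {"offset":[0,0,3.5],"twist":[0,0,0],"claw":-0.3},
  {"offset":[0,0,3.0],"twist":[0,0,0],"claw":-0.3},
  {"offset":[0,0,1.9],"twist":[0,0,0],"claw":-0.3},
  {"offset":[0,0,0],"twist":[0,0,0],"claw":-0.3},
])

```text
time: 3.3
tool_pos: [593.5, -98.3, 62.7]
ee_rot: [0.09, 0.996, 0.001, -0.003]
contact_force: [-0.6, 0.5, -0.1]
width: 0.693
grasp_force: 0.0
```

Call:
apply_moves([
  {"offset":[0,0,0],"twist":[0,0,0],"claw":1},
  {"offset":[0,0,0],"twist":[0,0,0],"claw":1},
  {"offset":[0,0,0],"twist":[0,0,0],"claw":1},
  {"offset":[0,0,0],"twist":[0,0,0],"claw":1},
  {"offset":[0,0,0],"twist":[0,0,0],"claw":1},
])

```text
time: 3.72
tool_pos: [596.2, -100.7, 66.7]
ee_rot: [0.089, 0.996, -0.0, 0.001]
contact_force: [0.6, 0.1, 0.6]
width: 0.34
grasp_force: 0.0
```

```bash
python3 - <<'E'
from m import *
P=ld('w2')
k=[((-66,-135,60),(157,207)),((6,-135,60),(194,315)),((11,-135,60),(201,322)),((-66,135,60),(591,106)),((6,135,60),(603,227)),((11,135,60),(606,236)),((99,135,60),(620,363)),((-100,-135,60),(136,151)),((-100,135,60),(590,43))]
r=least_squares(lambda q:np.concatenate([proj(P,rt(q,p))-np.array(u)/1.5625 for p,u in k]),[588,-102,.05]);print(r.x,r.fun.reshape(-1,2).round(1).tolist())
print(sensors.sense())
E
python3 p.py 597 -101 200 170
```

```text
[ 5.89173917e+02 -9.97635820e+01  4.66929868e-02] [[-2.0, 0.5], [-0.9, 1.1], [-3.7, 1.2], [3.2, -0.1], [2.9, 0.5], [1.4, -0.3], [0.1, -0.0], [-1.5, 0.1], [0.0, -0.6]]
{'time': 3.7167, 'q': array([-2.44262489e-01,  6.32512051e-01,  1.61988372e+00,  4.80490524e-05,
        8.87570179e-01, -1.63607395e+00]), 'qvel': array([-0.00333425,  0.00793973,  0.00385111,  0.00253149, -0.00271396,
       -0.00198562]), 'tau': array([ 1.35493535e-01, -6.01292753e+01, -2.36006480e+01, -1.20662918e-02,
        8.22414807e-02,  9.47419874e-03]), 'tool_pos': array([ 596.22062492, -100.66835821,   66.7367894 ]), 'ee_rot': array([ 8.93880871e-02,  9.95996540e-01, -1.06958829e-04,  8.06502230e-04]), 'contact_force': array([0.57002312, 0.11143277, 0.58163102]), 'moment': array([-0.03158941,  0.02505978,  0.030646  ]), 'grasp_force': 0.0, 'width': 0.3403622351430869}
n 4 twist [-0.0, 0.0, -0.001]
[-0.03, -0.0, -3.33]
 x 4
```

Call:
apply_moves([
  {"offset":[0,0,0],"twist":[0,0,0],"claw":1},
  {"offset":[0,0,0],"twist":[0,0,0],"claw":1},
  {"offset":[0,0,0],"twist":[0,0,0],"claw":1},
])

```text
time: 3.97
tool_pos: [596.0, -100.8, 66.3]
ee_rot: [0.089, 0.996, -0.0, 0.0]
contact_force: [-1.2, -0.3, 6.7]
width: 0.254
grasp_force: 25.0
```

Call:
apply_moves([
  {"offset":[0,0,-3.3],"twist":[0,0,0],"claw":1},
  {"offset":[0,0,-3.3],"twist":[0,0,0],"claw":1},
  {"offset":[0,0,-3.3],"twist":[0,0,0],"claw":1},
  {"offset":[0,0,-3.3],"twist":[0,0,0],"claw":1},
])

```text
time: 4.3
tool_pos: [595.3, -100.6, 198.9]
ee_rot: [0.089, 0.996, 0.0, -0.0]
contact_force: [0.4, 1.2, -0.4]
width: 0.254
grasp_force: 25.0
```

```bash
python3 p.py 669 174 200 80 14
```

```text
n 14 twist [-0.0, -0.0, 0.112]
[-0.17, 2.02, -0.01]
[0.06, 2.03, -0.01]
[0.29, 2.01, -0.01]
[0.51, 1.97, -0.01]
[0.72, 1.9, -0.01]
[0.93, 1.8, -0.01]
[1.13, 1.69, -0.01]
[1.31, 1.55, -0.01]
[1.47, 1.4, -0.0]
[1.62, 1.22, -0.01]
[1.75, 1.03, -0.0]
[1.85, 0.83, -0.01]
[1.94, 0.62, -0.0]
[1.99, 0.4, -0.01]
```

Call:
apply_moves([
  {"offset":[-0.15,2.0,0],"twist":[0,0,0.112],"claw":1},
  {"offset":[0.05,2.05,0],"twist":[0,0,0.112],"claw":1},
  {"offset":[0.3,2.0,0],"twist":[0,0,0.112],"claw":1},
  {"offset":[0.5,2.0,0],"twist":[0,0,0.112],"claw":1},
  {"offset":[0.7,1.9,0],"twist":[0,0,0.112],"claw":1},
])

```text
time: 4.72
tool_pos: [622.2, -1.6, 197.5]
ee_rot: [0.364, 0.931, -0.0, -0.0]
contact_force: [0.9, 0.7, -1.7]
width: 0.255
grasp_force: 25.0
```

Call:
apply_moves([
  {"offset":[0.95,1.8,0],"twist":[0,0,0.112],"claw":1},
  {"offset":[1.1,1.7,0],"twist":[0,0,0.112],"claw":1},
  {"offset":[1.3,1.55,0],"twist":[0,0,0.112],"claw":1},
  {"offset":[1.5,1.4,0],"twist":[0,0,0.112],"claw":1},
  {"offset":[1.6,1.2,0],"twist":[0,0,0.112],"claw":1},
])

```text
time: 5.13
tool_pos: [648.4, 96.4, 197.3]
ee_rot: [0.607, 0.795, -0.0, -0.0]
contact_force: [0.4, 0.7, -0.8]
width: 0.254
grasp_force: 25.0
```

Call:
apply_moves([
  {"offset":[1.75,1.05,0],"twist":[0,0,0.112],"claw":1},
  {"offset":[1.85,0.8,0],"twist":[0,0,0.112],"claw":1},
  {"offset":[1.95,0.6,0],"twist":[0,0,0.112],"claw":1},
  {"offset":[2.0,0.4,0],"twist":[0,0,0.112],"claw":1},
  {"offset":[0,0,0],"twist":[0,0,0],"claw":1},
])

```text
time: 5.55
tool_pos: [669.2, 177.1, 197.1]
ee_rot: [0.768, 0.64, 0.0, -0.0]
contact_force: [-0.1, -0.1, -0.7]
width: 0.258
grasp_force: 25.0
```

```bash
python3 p.py 669 174 14 80 5
python3 - <<'E'
from h import *
P=snap('wrist','w3')
a=cv2.imread('pics/w3.png');cv2.imwrite('pics/w3b.png',cv2.resize(a,(800,600),interpolation=cv2.INTER_CUBIC))
E
```

```text
n 5 twist [-0.0, -0.0, -0.001]
[-0.07, 0.01, 3.66]
 x 5
```

View pics/w3b.png

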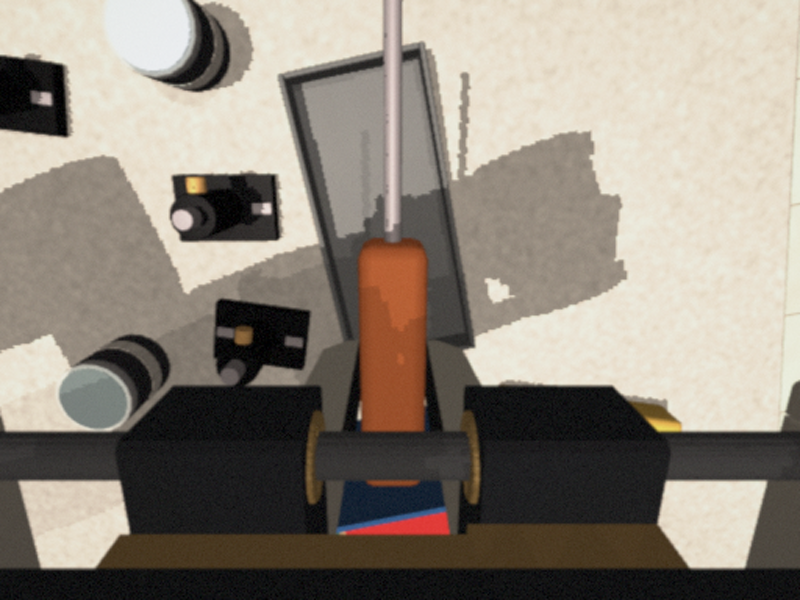

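Call:
apply_moves([
  {"offset":[0,0,3.6],"twist":[0,0,-0.087],"claw":1},
  {"offset":[0,0,3.6],"twist":[0,0,-0.087],"claw":1},
  {"offset":[-0.3,0,3.5],"twist":[0,0,0],"claw":1},
  {"offset":[0,0,3.5],"twist":[0,0,0],"claw":1},
  {"offset":[0,0,3.5],"twist":[0,0,0],"claw":1},
])

```text
time: 6.02
tool_pos: [668.8, 169.8, 19.1]
ee_rot: [0.707, 0.707, -0.0, 0.0]
contact_force: [-0.5, 1.2, -0.4]
width: 0.255
grasp_force: 25.0
```

Call:
apply_moves([
  {"offset":[0,0,0],"twist":[0,0,0],"claw":1},
  {"offset":[0,0,0.5],"twist":[0,0,0],"claw":1},
  {"offset":[0,0,0],"twist":[0,0,0],"claw":0.1},
  {"offset":[0,0,0],"twist":[0,0,0],"claw":0.1},
  {"offset":[0,0,0],"twist":[0,0,0],"claw":0.1},
])

```text
time: 6.43
tool_pos: [670.4, 171.2, 18.1]
ee_rot: [0.708, 0.707, 0.001, 0.001]
contact_force: [0.5, -0.3, -0.2]
width: 0.417
grasp_force: 0.0
```

Call:
apply_moves([
  {"offset":[0,0,-3.5],"twist":[0,0,0],"claw":0.1},
  {"offset":[0,0,-3.5],"twist":[0,0,0],"claw":0.1},
  {"offset":[0,0,-3.5],"twist":[0,0,0],"claw":-0.5},
  {"offset":[0,0,-3.5],"twist":[0,0,0],"claw":-0.5},
  {"offset":[0,0,-1],"twist":[0,0,0],"claw":-0.5},
])

```text
time: 6.85
tool_pos: [671.5, 171.6, 173.7]
ee_rot: [0.708, 0.707, 0.004, 0.003]
contact_force: [0.1, 0.6, 0.9]
width: 0.616
grasp_force: 0.0
```

```bash
python3 - <<'E'
from h import *
P=ld('w3');g=lambda u,z:ray(P,u[0]/1.5625,u[1]/1.5625,z)[:2]
for n,c,pin in[('H1',[(218,300),(310,311),(303,368),(214,352)],(230,374)),('H2',[(173,176),(275,174),(279,240),(181,241)],(182,219))]:
    w=np.array([g(x,12) for x in c]);e=w[1]+w[2]-w[0]-w[3];print(n,w.round().tolist(),w.mean(0).round(),'L',np.hypot(*e)/2,'W',np.hypot(*(w[0]+w[1]-w[2]-w[3]))/2,np.degrees(np.arctan2(e[1],e[0])),'pin',g(pin,85) if pin else '')
print('C1',g((96,398),62))
P=snap('wrist','w4')
crop('w4',0,0,512,384,1.5625,'w4b')
E
python3 p.py 554 136 200 72 5
```

```text
H1 [[528.0, 173.0], [598.0, 151.0], [581.0, 103.0], [512.0, 130.0]] [555. 139.] L 73.96375385137853 W 48.17992250589051 -19.573651603770166 pin [553.77528809 138.39903568]
H2 [[522.0, 272.0], [597.0, 260.0], [588.0, 211.0], [513.0, 224.0]] [555. 242.] L 75.82175201164249 W 49.0205573820122 -9.50673447291089 pin [553.32403253 242.59242059]
C1 [441.51492974 128.07300569]
n 5 twist [0.002, -0.001, 0.063]
[-0.71, -2.34, -0.56]
[-0.86, -2.3, -0.56]
[-1.0, -2.24, -0.55]
[-1.15, -2.17, -0.55]
[-1.28, -2.1, -0.54]
```

View pics/w4b.png

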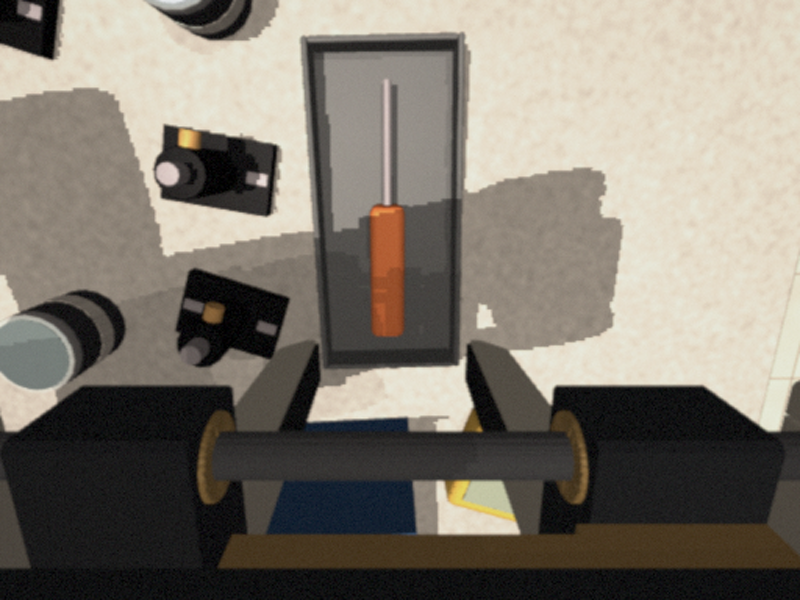

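```bash
python3 p.py 554.5 138 150 70.4 5
```

```text
n 5 twist [0.002, -0.001, 0.068]
[-0.68, -2.34, 0.44]
[-0.83, -2.29, 0.44]
[-0.99, -2.23, 0.45]
[-1.13, -2.16, 0.45]
[-1.28, -2.08, 0.46]
```

Call:
apply_moves([
  {"offset":[-0.7,-2.35,0.45],"twist":[0.002,-0.001,0.068],"claw":-0.3},
  {"offset":[-0.85,-2.3,0.45],"twist":[0.002,-0.001,0.068],"claw":-0.3},
  {"offset":[-1.0,-2.2,0.45],"twist":[0.002,-0.001,0.068],"claw":-0.3},
  {"offset":[-1.15,-2.15,0.45],"twist":[0.002,-0.001,0.068],"claw":-0.3},
  {"offset":[-1.25,-2.1,0.45],"twist":[0.002,-0.001,0.068],"claw":-0.3},
])

```text
time: 7.32
tool_pos: [550.3, 136.7, 143.1]
ee_rot: [0.818, 0.575, -0.005, -0.002]
contact_force: [1.0, -0.1, 0.5]
width: 0.649
grasp_force: 0.0
```

Call:
apply_moves([
  {"offset":[0,0,0],"twist":[0,0,0],"claw":-0.3},
  {"offset":[0,0,0],"twist":[0,0,0],"claw":-0.3},
])

```text
time: 7.48
tool_pos: [551.4, 137.0, 143.7]
ee_rot: [0.817, 0.577, -0.005, -0.002]
contact_force: [0.1, 0.8, 0.0]
width: 0.653
grasp_force: 0.0
```

```bash
python3 p.py 554.5 138 32 70.4 4
python3 - <<'E'
from h import *
P=snap('wrist','w5')
for z in(70,85):print(proj(P,(554.5,138,z))*1.5625)
crop('w5',0,0,512,384,1.5625,'w5b')
E
```

```text
n 4 twist [-0.002, 0.002, 0.0]
[0.07, 0.09, 2.79]
 x 4
[396.33150361 302.91917218]
[396.36879365 311.67178429]
```

View pics/w5b.png

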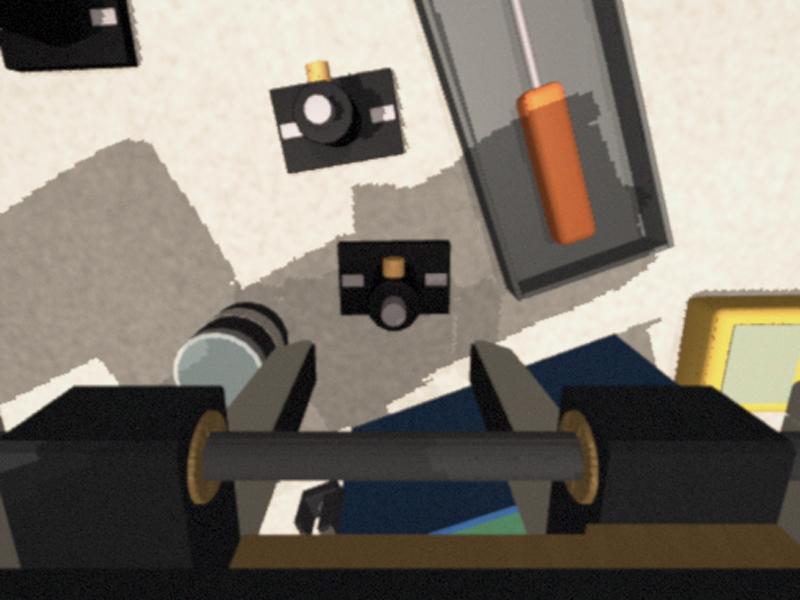

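H1 is exactly aligned with the fingers (pin 394,311 against predicted 396,312). Down, grip, lift.

Call:
apply_moves([
  {"offset":[0.1,0.1,2.8],"twist":[-0.002,0.002,0],"claw":-0.3},
  {"offset":[0.1,0.1,2.8],"twist":[-0.002,0.002,0],"claw":-0.3},
  {"offset":[0.05,0.1,2.8],"twist":[-0.002,0.002,0],"claw":-0.3},
  {"offset":[0.05,0.1,2.8],"twist":[-0.002,0.002,0],"claw":-0.3},
  {"offset":[0,0,0],"twist":[0,0,0],"claw":-0.3},
])

```text
time: 7.95
tool_pos: [554.2, 138.2, 27.0]
ee_rot: [0.817, 0.577, -0.003, -0.002]
contact_force: [-1.1, -0.7, -1.0]
width: 0.645
grasp_force: 0.0
```

Call:
apply_moves([
  {"offset":[0,0,0],"twist":[0,0,0],"claw":1},
  {"offset":[0,0,0],"twist":[0,0,0],"claw":1},
  {"offset":[0,0,0],"twist":[0,0,0],"claw":1},
  {"offset":[0,0,0],"twist":[0,0,0],"claw":1},
  {"offset":[0,0,0],"twist":[0,0,0],"claw":1},
], squeeze=30)

```text
time: 8.37
tool_pos: [556.1, 138.7, 32.8]
ee_rot: [0.817, 0.576, 0.001, -0.001]
contact_force: [-4.1, 1.2, 3.7]
width: 0.336
grasp_force: 1.6
```

Call:
apply_moves([
  {"offset":[0,0,0],"twist":[0,0,0],"claw":1},
  {"offset":[0,0,0],"twist":[0,0,0],"claw":1},
  {"offset":[0,0,-1.0],"twist":[0,0,0],"claw":1},
])

```text
time: 8.62
tool_pos: [555.0, 138.3, 41.0]
ee_rot: [0.817, 0.577, -0.001, -0.001]
contact_force: [-1.1, -1.1, -3.8]
width: 0.316
grasp_force: 30.0
```

Call:
apply_moves([
  {"offset":[0,0,-3.5],"twist":[0,0,0],"claw":1},
  {"offset":[0,0,-3.5],"twist":[0,0,0],"claw":1},
  {"offset":[0,0,-3.5],"twist":[0,0,0],"claw":1},
  {"offset":[0,0,-3.5],"twist":[0,0,0],"claw":1},
  {"offset":[0,0,-3],"twist":[0,0,0],"claw":1},
])

```text
time: 9.03
tool_pos: [555.9, 138.0, 214.8]
ee_rot: [0.817, 0.576, 0.001, -0.0]
contact_force: [0.8, 0.2, -3.0]
width: 0.318
grasp_force: 30.0
```

```bash
python3 p.py 647 -163 212 92.7 10
```

```text
n 10 twist [0.0, -0.0, -0.039]
[-2.53, 1.87, 0.02]
[-2.6, 1.77, 0.02]
[-2.67, 1.66, 0.02]
[-2.73, 1.56, 0.03]
[-2.79, 1.45, 0.02]
[-2.84, 1.34, 0.03]
[-2.9, 1.23, 0.02]
[-2.94, 1.12, 0.03]
[-2.98, 1.0, 0.02]
[-3.02, 0.88, 0.03]
```

Call:
apply_moves([
  {"offset":[-2.55,1.85,0],"twist":[0,0,-0.039],"claw":1},
  {"offset":[-2.6,1.75,0],"twist":[0,0,-0.039],"claw":1},
  {"offset":[-2.65,1.65,0],"twist":[0,0,-0.039],"claw":1},
  {"offset":[-2.75,1.55,0],"twist":[0,0,-0.039],"claw":1},
  {"offset":[-2.8,1.45,0],"twist":[0,0,-0.039],"claw":1},
])

```text
time: 9.45
tool_pos: [600.8, -14.0, 212.0]
ee_rot: [0.756, 0.654, 0.0, -0.001]
contact_force: [1.0, 1.3, -4.1]
width: 0.313
grasp_force: 30.0
```

Call:
apply_moves([
  {"offset":[-2.85,1.35,0],"twist":[0,0,-0.039],"claw":1},
  {"offset":[-2.9,1.25,0],"twist":[0,0,-0.039],"claw":1},
  {"offset":[-2.95,1.1,0],"twist":[0,0,-0.039],"claw":1},
  {"offset":[-3.0,1.0,0],"twist":[0,0,-0.039],"claw":1},
  {"offset":[-3.0,0.9,0],"twist":[0,0,-0.039],"claw":1},
])

```text
time: 9.87
tool_pos: [646.5, -164.9, 211.6]
ee_rot: [0.689, 0.724, 0.0, -0.001]
contact_force: [-0.3, 0.3, -4.1]
width: 0.315
grasp_force: 30.0
```

Call:
apply_moves([
  {"offset":[0,0,0],"twist":[0,0,0],"claw":1},
  {"offset":[0,0,0],"twist":[0,0,0],"claw":1},
  {"offset":[0,0,0],"twist":[0,0,0],"claw":1},
])

```text
time: 10.12
tool_pos: [646.2, -162.8, 211.2]
ee_rot: [0.69, 0.724, 0.0, -0.001]
contact_force: [1.0, 0.1, -3.1]
width: 0.318
grasp_force: 30.0
```

```bash
python3 p.py 647 -163 94 92.7 4
python3 - <<'E'
from h import *
P=snap('wrist','w6')
crop('w6',0,0,512,384,1.5625,'w6b')
E
```

```text
n 4 twist [-0.0, -0.001, 0.0]
[-0.01, 0.02, 2.93]
 x 4
```

View pics/w6b.png

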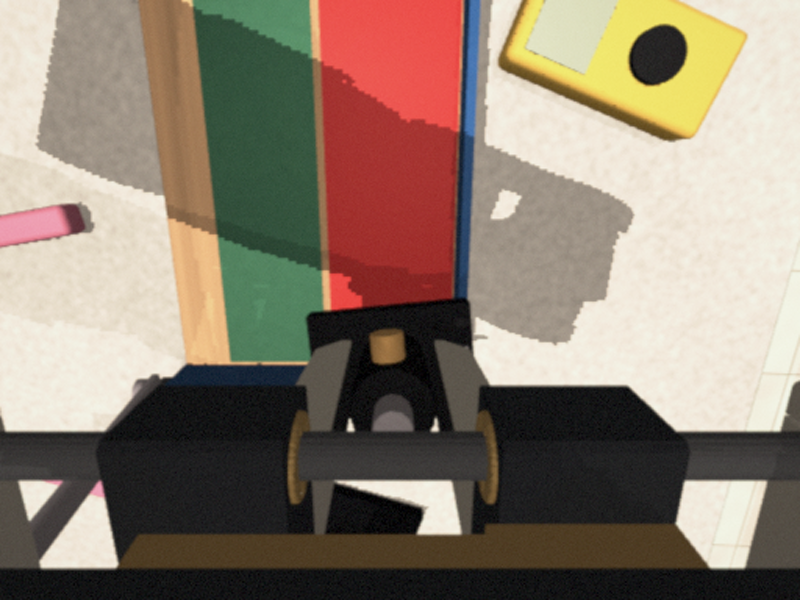

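```bash
python3 - <<'E'
from m import *
P=ld('w6');g=lambda u,z:ray(P,u[0]/1.5625,u[1]/1.5625,z)
q=(589,-101,.047);i=lambda p:R.from_euler('z',-q[2]).apply(p-[q[0],q[1],0]).round(1)
for n,u in[('-100,-135',(187,363)),('-66,-135',(231,362)),('x-66',(213,150)),('x6',(321,150)),('x11',(325,150)),('x6',(328,300))]:print(n,i(g(u,60)))
E
python3 p.py 647 -163 94 92.7 4
```

```text
-100,-135 [ -98.8 -133.4   60. ]
-66,-135 [ -65.6 -132.5   60. ]
x-66 [-63.2  19.9  60. ]
x6 [ 8.3 19.9 60. ]
x11 [11.  19.9 60. ]
x6 [  9.1 -83.8  60. ]
n 4 twist [-0.0, -0.001, 0.0]
[-0.03, 0.02, 2.93]
 x 4
```

Rack confirmed to ~2 mm. The holder turned ~5° in the grip (base edge 308,314→468,300); compensate while lowering.

Call:
apply_moves([
  {"offset":[0.1,0.15,3.2],"twist":[0,0,0.04],"claw":1},
  {"offset":[0,0.05,3.2],"twist":[0,0,0.04],"claw":1},
  {"offset":[0,0,3.0],"twist":[0,0,0],"claw":1},
  {"offset":[0,0,1.5],"twist":[0,0,0],"claw":1},
  {"offset":[0,0,0.8],"twist":[0,0,0],"claw":1},
])

```text
time: 10.58
tool_pos: [648.0, -159.7, 93.6]
ee_rot: [0.718, 0.696, 0.001, -0.002]
contact_force: [-4.8, 14.3, 27.5]
width: 0.192
grasp_force: 30.2
```

Call:
apply_moves([
  {"offset":[0,0,0],"twist":[0,0,0],"claw":1},
  {"offset":[0,0,0.1],"twist":[0,0,0],"claw":1},
  {"offset":[0,0,0],"twist":[0,0,0],"claw":1},
])

```text
time: 10.83
tool_pos: [648.7, -161.3, 93.6]
ee_rot: [0.718, 0.696, 0.001, -0.001]
contact_force: [-0.3, -0.1, -3.7]
width: 0.118
grasp_force: 33.1
```

Opening fell from 30 to 11 mm: the grip slackened. Look.

Run:
```python
from h import *
snap('side','s2');snap('scene','s3');snap('wrist','w7')
W=lambda f,a,b,c,d:cv2.resize(cv2.imread(f'pics/{f}.png')[b:d,a:c],(400,300),interpolation=cv2.INTER_CUBIC)
w=cv2.resize(cv2.imread('pics/w7.png'),(400,300))
v=np.vstack([np.hstack([W('side' and 's2',230,150,350,240),W('s3',170,130,290,220)]),np.hstack([w,W('s2',180,100,340,220)])])
cv2.imwrite('pics/v1.png',v)
```

```text
(no output)
```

View pics/v1.png

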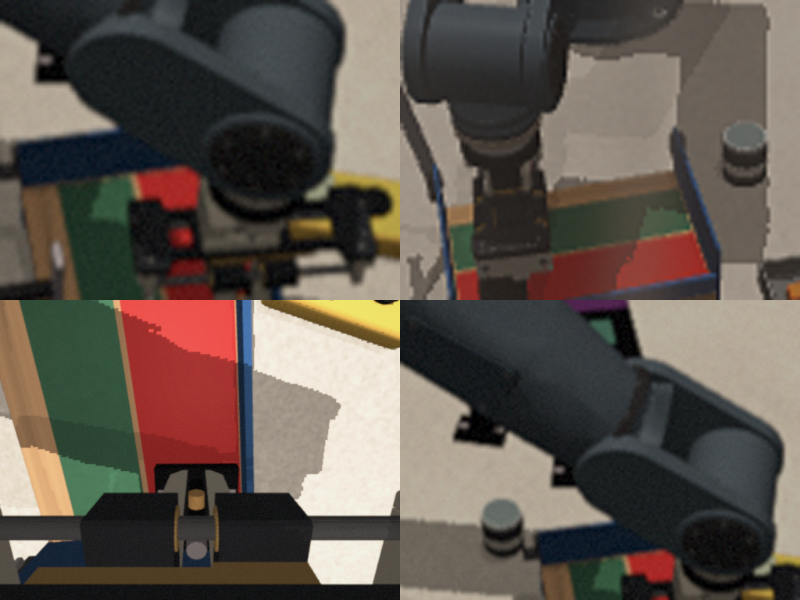

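Run:
```python
from m import *
P=ld('w7');q=(590,-100,.047);i=lambda p:R.from_euler('z',-q[2]).apply(p-[q[0],q[1],0]).round(1)
g=lambda u,z:ray(P,u[0]*1.28,(u[1]-300)*1.28,z)
print('pin',i(g((196,551),145)),'screw tip',i(g((196,490),118)),[i(g(u,72)) for u in[(155,465),(238,465)]])
print('tcp',i(sensors.sense()['tool_pos']))
crop('w7',150,180,360,384,2.9,'w7c')
```

```text
pin [ 55.  -85.9 145. ] screw tip [ 57.1 -59.4 118. ] [array([ 21.6, -55.7,  72. ]), array([ 93.8, -61.4,  72. ])]
tcp [ 55.7 -64.4  93.5]
```

View pics/w7c.png

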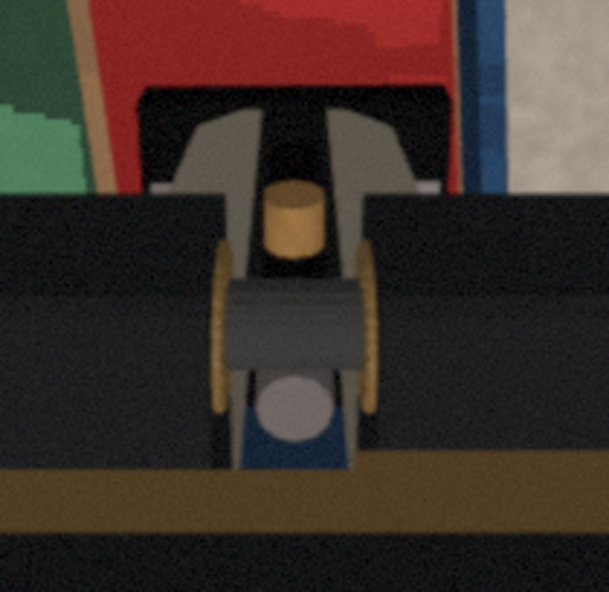

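Holder 1 stands upright at rack (55–57, −85), ~4° off square, the fingers only on its thumbscrew: acceptable. Release and shift the row accordingly (−85, −18, +49).

Call:
apply_moves([
  {"offset":[0,0,0],"twist":[0,0,0],"claw":0.5},
  {"offset":[0,0,0],"twist":[0,0,0],"claw":0.2},
  {"offset":[0,0,0],"twist":[0,0,0],"claw":0.2},
  {"offset":[0,0,0],"twist":[0,0,0],"claw":0.2},
  {"offset":[0,0,0],"twist":[0,0,0],"claw":0.2},
])

```text
time: 11.4
tool_pos: [648.6, -162.1, 93.3]
ee_rot: [0.718, 0.696, 0.0, -0.001]
contact_force: [0.2, -0.1, 0.4]
width: 0.389
grasp_force: 0.0
```

Call:
apply_moves([
  {"offset":[0,0,-2.0],"twist":[0,0,0],"claw":0.2},
  {"offset":[0,0,-3.5],"twist":[0,0,0],"claw":0.2},
  {"offset":[0,0,-3.5],"twist":[0,0,0],"claw":0.2},
  {"offset":[0,0,-3],"twist":[0,0,0],"claw":-0.3},
  {"offset":[0,0,0],"twist":[0,0,0],"claw":-0.3},
])

```text
time: 11.82
tool_pos: [650.9, -162.9, 220.2]
ee_rot: [0.718, 0.696, 0.003, 0.004]
contact_force: [-0.3, -0.6, 0.3]
width: 0.5
grasp_force: 0.0
```

```bash
python3 p.py 554.5 180 210 80.5 10
python3 - <<'E'
from m import *
P=snap('wrist','w8')
q=(590,-100,.047)
for p in[(55,-85,145),(20,-60,72),(93,-60,72)]:print((proj(P,rt(q,p))).round())
E
```

```text
n 10 twist [0.001, 0.0, 0.013]
[3.4, -1.07, 0.09]
[3.38, -1.12, 0.09]
[3.37, -1.16, 0.09]
[3.35, -1.21, 0.09]
[3.34, -1.25, 0.09]
[3.32, -1.29, 0.09]
[3.3, -1.33, 0.1]
[3.28, -1.38, 0.1]
[3.27, -1.42, 0.1]
[3.25, -1.46, 0.09]
[247. 217.]
[214. 173.]
[280. 168.]
```

I keep my last picture for the end; for the remaining measurements I use a silhouette-fit in code, tested on the views already seen.

```bash
cat > f.py <<'E'
from m import *
from scipy.optimize import differential_evolution as DE
T=np.linspace(0,2*np.pi,24,endpoint=False)
cyl=lambda r,a,b:[(r*np.cos(t),r*np.sin(t),z) for t in T for z in(a,b)]
HOL=[[(x,y,z) for x in(-37.5,37.5) for y in(-25,25) for z in(0,12)],cyl(15,12,70)]
CAN=[cyl(28,0,62)]
def fit(f,kind,x,y,z0=0,yaw=0,dr=25,crop=260,dy=.5):
    P=ld(f);im=cv2.imread(f'pics/{f}.png').astype(int)
    m=(im.max(2)<60) if kind=='H' else ((im[:,:,2]-im[:,:,0]<.085*im[:,:,2]+2))
    m=m.astype(np.uint8);m[crop:]=0
    parts=HOL if kind=='H' else CAN
    def ren(v):
        o=np.zeros_like(m)
        for p in parts:
            pts=np.array([proj(P,rt((v[0],v[1],v[2]),(a,b,c+z0))) for a,b,c in p])
            cv2.fillConvexPoly(o,cv2.convexHull(pts.astype(np.float32)).round().astype(np.int32)[:,0],1)
        o[crop:]=0;return o
    big=cv2.dilate(ren((x,y,yaw)),np.ones((41,41),np.uint8))
    mm=m*big
    n,l,st,_=cv2.connectedComponentsWithStats(mm)
    ref=ren((x,y,yaw)); k=max(range(1,n),key=lambda j:(ref*(l==j)).sum()); mm=(l==k).astype(np.uint8)
    b=[(x-dr,x+dr),(y-dr,y+dr)]+([(yaw-dy,yaw+dy)] if kind=='H' else [(0,1e-6)])
    def cost(v): r=ren(v);return 1-(r&mm).sum()/max(1,(r|mm).sum())
    r=DE(cost,b,popsize=10,maxiter=25,seed=1,tol=1e-6);return r.x[:2].round(1),round(float(np.degrees(r.x[2])),1),round(r.fun,3)
E
python3 - <<'E'
from f import *
print('H2 w4',fit('w4','H',554,242,0,-.17)); print('H1 w5',fit('w5','H',554.5,138,0,-.34,crop=225)); print('H2 w5',fit('w5','H',554,242,0,-.17))
print('C1 w1',fit('w1','C',440,128)); print('C1 w5',fit('w5','C',440,128,crop=225))
w=fit('w8','H',645,-185,60,0,crop=245);print('H1 w8',w,R.from_euler('z',-.047).apply(np.r_[w[0]-[590,-100],0]).round(1), w[1]-2.7)
E
```

```text
H2 w4 (array([554. , 241.6]), -11.8, np.float64(0.263))
H1 w5 (array([552.9, 137.9]), -18.4, np.float64(0.244))
H2 w5 (array([553.5, 240.7]), -10.1, np.float64(0.392))
C1 w1 (array([438.8, 126.7]), 0.0, np.float64(0.153))
C1 w5 (array([423.1, 120.4]), 0.0, np.float64(0.077))
H1 w8 (array([ 649.9, -182.8]), -3.4, np.float64(0.268)) [ 55.9 -85.5   0. ] -6.1
```

```bash
python3 p.py 554.5 242 160 80.5 12
```

```text
n 12 twist [0.0, -0.0, 0.011]
[3.34, -0.91, 0.47]
[3.33, -0.94, 0.47]
[3.32, -0.98, 0.47]
[3.31, -1.01, 0.47]
[3.3, -1.05, 0.47]
[3.29, -1.09, 0.47]
[3.28, -1.12, 0.47]
[3.27, -1.16, 0.46]
[3.25, -1.2, 0.47]
[3.24, -1.23, 0.46]
[3.23, -1.27, 0.47]
[3.22, -1.3, 0.46]
```

Call:
apply_moves([
  {"offset":[3.35,-0.9,0.2],"twist":[0,0,0.011],"claw":-0.3},
  {"offset":[3.35,-0.95,0.2],"twist":[0,0,0.011],"claw":-0.3},
  {"offset":[3.3,-1.0,0.2],"twist":[0,0,0.011],"claw":-0.3},
  {"offset":[3.3,-1.0,0.2],"twist":[0,0,0.011],"claw":-0.3},
  {"offset":[3.3,-1.05,0.2],"twist":[0,0,0.011],"claw":-0.3},
])

```text
time: 12.28
tool_pos: [607.4, 7.7, 202.0]
ee_rot: [0.737, 0.675, -0.0, -0.001]
contact_force: [1.4, 0.5, 0.1]
width: 0.655
grasp_force: 0.0
```

Call:
apply_moves([
  {"offset":[3.3,-1.1,0.4],"twist":[0,0,0.011],"claw":-0.3},
  {"offset":[3.3,-1.1,0.4],"twist":[0,0,0.011],"claw":-0.3},
  {"offset":[3.25,-1.15,0.8],"twist":[0,0,0.011],"claw":-0.3},
  {"offset":[3.25,-1.2,0.8],"twist":[0,0,0.011],"claw":-0.3},
  {"offset":[3.25,-1.25,0.8],"twist":[0,0,0.011],"claw":-0.3},
])

```text
time: 12.7
tool_pos: [567.5, 176.6, 170.2]
ee_rot: [0.756, 0.655, -0.0, -0.001]
contact_force: [0.6, 0.5, -0.2]
width: 0.648
grasp_force: 0.0
```

Call:
apply_moves([
  {"offset":[3.25,-1.25,0.8],"twist":[0,0,0.011],"claw":-0.3},
  {"offset":[3.2,-1.3,0.8],"twist":[0,0,0.011],"claw":-0.3},
  {"offset":[0,0,0],"twist":[0,0,0],"claw":-0.3},
  {"offset":[0,0,0],"twist":[0,0,0],"claw":-0.3},
])

```text
time: 13.03
tool_pos: [551.7, 243.8, 154.2]
ee_rot: [0.762, 0.648, -0.001, -0.001]
contact_force: [-0.9, -0.7, 0.1]
width: 0.649
grasp_force: 0.0
```

```bash
python3 - <<'E'
from f import *
snap('wrist','w9')
print('H2',fit('w9','H',554.5,242,0,-.17,crop=225))
print('H3',fit('w9','H',421,345,0,-.27,crop=225))
print('C2',fit('w9','C',556,341,crop=225))
E
python3 p.py 554.5 242 33 80.5 4
```

```text
H2 (array([553.7, 242.2]), -10.7, np.float64(0.24))
H3 (array([421.2, 348.8]), -18.4, np.float64(0.213))
C2 (array([555.6, 355.8]), 0.0, np.float64(0.113))
n 4 twist [-0.001, -0.0, 0.001]
[-0.01, 0.06, 3.05]
 x 4
```

Call:
apply_moves([
  {"offset":[0,0,3.05],"twist":[0,0,0],"claw":-0.3},
  {"offset":[0,0,3.05],"twist":[0,0,0],"claw":-0.3},
  {"offset":[-0.1,0,3.05],"twist":[0,0,0],"claw":-0.3},
  {"offset":[0,0,3.0],"twist":[0,0,0],"claw":-0.3},
  {"offset":[0,0,0],"twist":[0,0,0],"claw":-0.3},
])

```text
time: 13.5
tool_pos: [550.1, 239.4, 29.1]
ee_rot: [0.763, 0.646, -0.004, -0.002]
contact_force: [-0.3, -1.3, -0.7]
width: 0.654
grasp_force: 0.0
```

Call:
apply_moves([
  {"offset":[0,0,0],"twist":[0,0,0],"claw":1},
  {"offset":[0,0,0],"twist":[0,0,0],"claw":1},
  {"offset":[0,0,0],"twist":[0,0,0],"claw":1},
  {"offset":[0,0,0],"twist":[0,0,0],"claw":1},
  {"offset":[0,0,0],"twist":[0,0,0],"claw":1},
], squeeze=40)

```text
time: 13.92
tool_pos: [553.3, 242.2, 35.7]
ee_rot: [0.763, 0.647, 0.001, -0.0]
contact_force: [-2.6, -0.1, 2.1]
width: 0.337
grasp_force: 1.3
```

Call:
apply_moves([
  {"offset":[0,0,0],"twist":[0,0,0],"claw":1},
  {"offset":[0,0,0],"twist":[0,0,0],"claw":1},
  {"offset":[0,0,0],"twist":[0,0,0],"claw":1},
])

```text
time: 14.17
tool_pos: [553.1, 242.2, 35.5]
ee_rot: [0.763, 0.647, 0.001, -0.001]
contact_force: [-3.0, -0.3, 8.1]
width: 0.313
grasp_force: 40.0
```

Call:
apply_moves([
  {"offset":[0,0,-3.6],"twist":[0,0,0],"claw":1},
  {"offset":[0,0,-3.6],"twist":[0,0,0],"claw":1},
  {"offset":[0,0,-3.6],"twist":[0,0,0],"claw":1},
  {"offset":[0,0,-3.6],"twist":[0,0,0],"claw":1},
  {"offset":[0,0,-3.6],"twist":[0,0,0],"claw":1},
])

```text
time: 14.58
tool_pos: [552.3, 241.5, 216.2]
ee_rot: [0.763, 0.647, 0.0, -0.001]
contact_force: [1.0, 0.3, -3.1]
width: 0.318
grasp_force: 40.0
```

```bash
python3 - <<'E'
from m import *
print(rt((590,-100,.047),(55,-18,94)),rt((590,-100,.047),(55,49,94)))
E
python3 p.py 645.8 -115.4 212 92.7 11
```

```text
[ 645.78495225 -115.39607427   94.        ] [642.63711148 -48.47006214  94.        ]
n 11 twist [-0.0, -0.0, -0.019]
[-3.06, 1.37, 0.03]
[-3.09, 1.31, 0.03]
[-3.11, 1.25, 0.03]
[-3.14, 1.19, 0.03]
[-3.16, 1.13, 0.03]
[-3.18, 1.07, 0.03]
[-3.2, 1.01, 0.04]
[-3.22, 0.95, 0.03]
[-3.23, 0.89, 0.04]
[-3.25, 0.83, 0.03]
[-3.26, 0.77, 0.04]
```

Call:
apply_moves([
  {"offset":[-3.05,1.35,0],"twist":[0,0,-0.019],"claw":1},
  {"offset":[-3.1,1.3,0],"twist":[0,0,-0.019],"claw":1},
  {"offset":[-3.1,1.25,0],"twist":[0,0,-0.019],"claw":1},
  {"offset":[-3.15,1.2,0],"twist":[0,0,-0.019],"claw":1},
  {"offset":[-3.15,1.15,0],"twist":[0,0,-0.019],"claw":1},
])

```text
time: 15.0
tool_pos: [595.1, 78.0, 214.1]
ee_rot: [0.731, 0.683, 0.0, -0.001]
contact_force: [0.2, 0.7, -3.0]
width: 0.315
grasp_force: 40.0
```

Call:
apply_moves([
  {"offset":[-3.2,1.05,0],"twist":[0,0,-0.019],"claw":1},
  {"offset":[-3.2,1.0,0],"twist":[0,0,-0.019],"claw":1},
  {"offset":[-3.2,0.95,0],"twist":[0,0,-0.019],"claw":1},
  {"offset":[-3.25,0.9,0],"twist":[0,0,-0.019],"claw":1},
  {"offset":[-3.25,0.85,0],"twist":[0,0,-0.019],"claw":1},
])

```text
time: 15.42
tool_pos: [637.7, -84.5, 213.7]
ee_rot: [0.697, 0.717, 0.0, -0.001]
contact_force: [1.3, 1.6, -3.2]
width: 0.314
grasp_force: 40.0
```

Call:
apply_moves([
  {"offset":[-3.25,0.75,0],"twist":[0,0,-0.019],"claw":1},
  {"offset":[0,0,0],"twist":[0,0,0],"claw":1},
  {"offset":[0,0,0],"twist":[0,0,0],"claw":1},
  {"offset":[0,0,0],"twist":[0,0,0],"claw":1},
])

```text
time: 15.75
tool_pos: [645.7, -114.8, 213.4]
ee_rot: [0.691, 0.723, 0.0, -0.001]
contact_force: [-0.0, -0.2, -3.1]
width: 0.316
grasp_force: 40.0
```

```bash
python3 p.py 645.8 -115.4 96.5 92.7 4
python3 - <<'E'
from f import *
P=snap('wrist','w10');s=sensors.sense();p=s['tool_pos']
im=cv2.imread('pics/w10.png')
# front edge of carried base: first dark row per column in the band
m=im.max(2)<45
for u in range(200,304,8):
    c=np.where(m[120:260,u])[0]; print(u,c[:1]+120,end='; ')
E
```

```text
n 4 twist [-0.0, -0.001, -0.001]
[-0.02, 0.0, 2.92]
 x 4
200 [179]; 208 [180]; 216 [180]; 224 [180]; 232 [180]; 240 [180]; 248 [180]; 256 [180]; 264 [180]; 272 [181]; 280 [181]; 288 [181]; 296 [181];
```

Run:
```python
from f import *
P=ld('w10');p=sensors.sense()['tool_pos'];print(p,ray(P,248,180,190)-p,ray(P,248,180,195)-p)
P=ld('w6');print(ray(P,250,196,192)[1]+162.8)
```

```text
[ 645.82211822 -114.22514356  213.61361124] [ -2.0557917   26.70478319 -23.61361124] [ -2.0618666   27.98449554 -18.61361124]
17.439751358622516
```

Call:
apply_moves([
  {"offset":[0,0,3.5],"twist":[0,0,0],"claw":1},
  {"offset":[0,0,3.5],"twist":[0,0,0],"claw":1},
  {"offset":[0,0,3.0],"twist":[0,0,0],"claw":1},
  {"offset":[0,0,1.2],"twist":[0,0,0],"claw":1},
  {"offset":[0,0,0],"twist":[0,0,0],"claw":1},
])

```text
time: 16.22
tool_pos: [644.5, -113.6, 99.1]
ee_rot: [0.691, 0.723, -0.001, -0.003]
contact_force: [0.5, 0.5, -2.6]
width: 0.315
grasp_force: 40.0
```

Call:
apply_moves([
  {"offset":[0,0,0.3],"twist":[0,0,0],"claw":1},
  {"offset":[0,0,0],"twist":[0,0,0],"claw":1},
  {"offset":[0,0,0],"twist":[0,0,0],"claw":1},
])

```text
time: 16.47
tool_pos: [647.0, -115.0, 100.7]
ee_rot: [0.691, 0.723, 0.001, 0.001]
contact_force: [-0.2, -0.6, -2.2]
width: 0.314
grasp_force: 40.0
```

Call:
apply_moves([
  {"offset":[0,0,0.35],"twist":[0,0,0],"claw":1},
  {"offset":[0,0,0],"twist":[0,0,0],"claw":1},
  {"offset":[0,0,0],"twist":[0,0,0],"claw":1},
])

```text
time: 16.72
tool_pos: [646.2, -115.0, 95.6]
ee_rot: [0.691, 0.723, 0.001, -0.001]
contact_force: [0.6, -0.1, -2.3]
width: 0.317
grasp_force: 40.0
```

Call:
apply_moves([
  {"offset":[0,0,0.1],"twist":[0,0,0],"claw":1},
  {"offset":[0,0,0],"twist":[0,0,0],"claw":1},
  {"offset":[0,0,0],"twist":[0,0,0],"claw":0.1},
  {"offset":[0,0,0],"twist":[0,0,0],"claw":0.1},
  {"offset":[0,0,0],"twist":[0,0,0],"claw":0.1},
])

```text
time: 17.13
tool_pos: [646.3, -115.1, 94.4]
ee_rot: [0.691, 0.723, 0.001, -0.0]
contact_force: [0.1, 0.6, -0.8]
width: 0.438
grasp_force: 0.0
```

Call:
apply_moves([
  {"offset":[0,0,0],"twist":[0,0,0],"claw":0},
  {"offset":[0,0,-2.5],"twist":[0,0,0],"claw":0},
  {"offset":[0,0,-3.5],"twist":[0,0,0],"claw":0},
  {"offset":[0,0,-3.5],"twist":[0,0,0],"claw":-0.3},
  {"offset":[0,0,-3],"twist":[0,0,0],"claw":-0.3},
])

```text
time: 17.55
tool_pos: [646.3, -115.3, 221.5]
ee_rot: [0.691, 0.723, 0.001, -0.0]
contact_force: [-0.2, 0.4, 0.3]
width: 0.592
grasp_force: 0.0
```

```bash
python3 p.py 420 350 200 72.6 14
```

```text
n 14 twist [0.0, -0.0, 0.025]
[3.39, -1.47, 0.16]
[3.35, -1.55, 0.16]
[3.32, -1.63, 0.16]
[3.27, -1.72, 0.16]
[3.23, -1.8, 0.16]
[3.18, -1.88, 0.16]
[3.14, -1.95, 0.15]
[3.09, -2.03, 0.16]
[3.03, -2.11, 0.15]
[2.98, -2.18, 0.16]
[2.92, -2.26, 0.15]
[2.87, -2.33, 0.16]
[2.81, -2.4, 0.15]
[2.75, -2.48, 0.16]
```

Call:
apply_moves([
  {"offset":[3.4,-1.45,0.1],"twist":[0,0,0.025],"claw":-0.3},
  {"offset":[3.35,-1.55,0.1],"twist":[0,0,0.025],"claw":-0.3},
  {"offset":[3.3,-1.65,0.1],"twist":[0,0,0.025],"claw":-0.3},
  {"offset":[3.3,-1.7,0.1],"twist":[0,0,0.025],"claw":-0.3},
  {"offset":[3.25,-1.8,0.1],"twist":[0,0,0.025],"claw":-0.3},
])

```text
time: 17.97
tool_pos: [564.4, 52.6, 214.6]
ee_rot: [0.735, 0.678, 0.001, -0.001]
contact_force: [0.8, -0.3, 0.7]
width: 0.649
grasp_force: 0.0
```

Call:
apply_moves([
  {"offset":[3.2,-1.9,0.1],"twist":[0,0,0.025],"claw":-0.3},
  {"offset":[3.15,-1.95,0.1],"twist":[0,0,0.025],"claw":-0.3},
  {"offset":[3.1,-2.05,0.2],"twist":[0,0,0.025],"claw":-0.3},
  {"offset":[3.05,-2.1,0.5],"twist":[0,0,0.025],"claw":-0.3},
  {"offset":[3.0,-2.2,1.0],"twist":[0,0,0.025],"claw":-0.3},
])

```text
time: 18.38
tool_pos: [483.9, 220.0, 196.7]
ee_rot: [0.776, 0.631, 0.001, -0.0]
contact_force: [1.0, -0.3, -0.7]
width: 0.648
grasp_force: 0.0
```

Call:
apply_moves([
  {"offset":[2.9,-2.25,1.0],"twist":[0,0,0.025],"claw":-0.3},
  {"offset":[2.85,-2.35,1.0],"twist":[0,0,0.025],"claw":-0.3},
  {"offset":[2.8,-2.4,1.0],"twist":[0,0,0.025],"claw":-0.3},
  {"offset":[2.75,-2.5,1.0],"twist":[0,0,0.025],"claw":-0.3},
])

```text
time: 18.72
tool_pos: [418.2, 352.5, 155.8]
ee_rot: [0.807, 0.591, 0.001, -0.001]
contact_force: [0.4, 0.7, -0.7]
width: 0.651
grasp_force: 0.0
```

Call:
apply_moves([
  {"offset":[0,0,0],"twist":[0,0,0],"claw":-0.3},
  {"offset":[0,0,0],"twist":[0,0,0],"claw":-0.3},
  {"offset":[0,0,0],"twist":[0,0,0],"claw":-0.3},
])

```text
time: 18.97
tool_pos: [419.5, 350.7, 156.2]
ee_rot: [0.806, 0.592, 0.0, -0.001]
contact_force: [-0.4, 0.2, 0.3]
width: 0.645
grasp_force: 0.0
```

```bash
python3 - <<'E'
from f import *
snap('wrist','w11')
print('H3',fit('w11','H',421,348,0,-.3,crop=225))
print('C2',fit('w11','C',556,352,crop=225))
E
python3 p.py 421 348 33 72 5
```

```text
H3 (array([419.7, 350.6]), -17.4, np.float64(0.223))
C2 (array([554.9, 355. ]), 0.0, np.float64(0.228))
n 5 twist [-0.0, -0.0, 0.002]
[-0.04, 0.04, 2.47]
 x 5
```

Call:
apply_moves([
  {"offset":[0,0,3.1],"twist":[0,0,0],"claw":-0.3},
  {"offset":[0,0,3.1],"twist":[0,0,0],"claw":-0.3},
  {"offset":[0,0,3.0],"twist":[0,0,0],"claw":-0.3},
  {"offset":[0,0,3.0],"twist":[0,0,0],"claw":-0.3},
  {"offset":[0,0,0],"twist":[0,0,0],"claw":-0.3},
])

```text
time: 19.43
tool_pos: [417.7, 348.4, 29.9]
ee_rot: [0.807, 0.591, -0.003, -0.001]
contact_force: [-0.5, -0.8, -0.4]
width: 0.652
grasp_force: 0.0
```

Call:
apply_moves([
  {"offset":[0,0,0],"twist":[0,0,0],"claw":1},
  {"offset":[0,0,0],"twist":[0,0,0],"claw":1},
  {"offset":[0,0,0],"twist":[0,0,0],"claw":1},
  {"offset":[0,0,0],"twist":[0,0,0],"claw":1},
  {"offset":[0,0,0],"twist":[0,0,0],"claw":1},
], squeeze=40)

```text
time: 19.85
tool_pos: [419.7, 351.5, 35.4]
ee_rot: [0.806, 0.591, 0.001, -0.001]
contact_force: [-0.7, -0.6, -0.2]
width: 0.344
grasp_force: 0.0
```

Call:
apply_moves([
  {"offset":[0,0,0],"twist":[0,0,0],"claw":1},
  {"offset":[0,0,0],"twist":[0,0,0],"claw":1},
  {"offset":[0,0,0],"twist":[0,0,0],"claw":1},
])

```text
time: 20.1
tool_pos: [419.6, 351.5, 35.2]
ee_rot: [0.806, 0.592, 0.001, -0.001]
contact_force: [-0.2, -1.0, 8.4]
width: 0.319
grasp_force: 40.0
```

Call:
apply_moves([
  {"offset":[0,0,-3.6],"twist":[0,0,0],"claw":1},
  {"offset":[0,0,-3.6],"twist":[0,0,0],"claw":1},
  {"offset":[0,0,-3.6],"twist":[0,0,0],"claw":1},
  {"offset":[0,0,-3.6],"twist":[0,0,0],"claw":1},
  {"offset":[0,0,-3.6],"twist":[0,0,0],"claw":1},
])

```text
time: 20.52
tool_pos: [418.6, 350.5, 215.8]
ee_rot: [0.806, 0.592, -0.0, -0.001]
contact_force: [1.4, 0.8, -4.8]
width: 0.315
grasp_force: 40.0
```

```bash
python3 p.py 642.6 -48.5 214 92.7 13
```

```text
n 13 twist [-0.0, -0.0, -0.027]
[-2.41, 2.56, 0.01]
[-2.48, 2.5, 0.01]
[-2.55, 2.43, 0.01]
[-2.61, 2.36, 0.01]
[-2.67, 2.29, 0.01]
[-2.73, 2.22, 0.01]
[-2.79, 2.14, 0.01]
[-2.85, 2.07, 0.01]
[-2.91, 1.99, 0.01]
[-2.96, 1.91, 0.0]
[-3.01, 1.83, 0.01]
[-3.05, 1.75, 0.0]
[-3.1, 1.66, 0.01]
```

Call:
apply_moves([
  {"offset":[-2.4,2.55,0],"twist":[0,0,-0.027],"claw":1},
  {"offset":[-2.5,2.5,0],"twist":[0,0,-0.027],"claw":1},
  {"offset":[-2.55,2.45,0],"twist":[0,0,-0.027],"claw":1},
  {"offset":[-2.6,2.35,0],"twist":[0,0,-0.027],"claw":1},
  {"offset":[-2.65,2.3,0],"twist":[0,0,-0.027],"claw":1},
])

```text
time: 20.93
tool_pos: [505.5, 196.0, 213.7]
ee_rot: [0.764, 0.645, 0.0, -0.001]
contact_force: [1.3, 1.5, -4.9]
width: 0.317
grasp_force: 40.0
```

Call:
apply_moves([
  {"offset":[-2.75,2.2,0],"twist":[0,0,-0.027],"claw":1},
  {"offset":[-2.8,2.15,0],"twist":[0,0,-0.027],"claw":1},
  {"offset":[-2.85,2.05,0],"twist":[0,0,-0.027],"claw":1},
  {"offset":[-2.9,2.0,0],"twist":[0,0,-0.027],"claw":1},
  {"offset":[-2.95,1.9,0],"twist":[0,0,-0.027],"claw":1},
])

```text
time: 21.35
tool_pos: [591.4, 42.4, 213.3]
ee_rot: [0.719, 0.695, 0.0, -0.001]
contact_force: [0.7, -0.1, -4.0]
width: 0.316
grasp_force: 40.0
```

Call:
apply_moves([
  {"offset":[-3.0,1.85,0],"twist":[0,0,-0.027],"claw":1},
  {"offset":[-3.05,1.75,0],"twist":[0,0,-0.027],"claw":1},
  {"offset":[-3.1,1.65,0],"twist":[0,0,-0.027],"claw":1},
  {"offset":[0,0,0],"twist":[0,0,0],"claw":1},
  {"offset":[0,0,0],"twist":[0,0,0],"claw":1},
])

```text
time: 21.77
tool_pos: [643.0, -49.4, 212.5]
ee_rot: [0.691, 0.722, 0.0, -0.001]
contact_force: [0.2, -0.1, -4.1]
width: 0.316
grasp_force: 40.0
```

```bash
python3 p.py 642.6 -48.5 96 92.7 4
python3 - <<'E'
from f import *
P=snap('wrist','w12');p=sensors.sense()['tool_pos']
im=cv2.imread('pics/w12.png');m=im.max(2)<45
for u in range(200,304,8):
    c=np.where(m[140:260,u])[0]; print(u,c[:1]+140,end='; ')
c=np.where(m[140:260,248])[0][0]+140;print(p,ray(P,248,c,p[2]-23)-p)
E
```

```text
n 4 twist [-0.0, -0.0, -0.001]
[0.02, -0.0, 2.91]
 x 4
200 [184]; 208 [184]; 216 [184]; 224 [184]; 232 [184]; 240 [184]; 248 [184]; 256 [184]; 264 [184]; 272 [184]; 280 [184]; 288 [184]; 296 [183]; [642.55499351 -48.15171053 212.63287403] [ -1.48509286  23.38998881 -23.        ]
```

Call:
apply_moves([
  {"offset":[0,0,3.5],"twist":[0,0,0],"claw":1},
  {"offset":[0,0,3.5],"twist":[0,0,0],"claw":1},
  {"offset":[0,0,3.0],"twist":[0,0,0],"claw":1},
  {"offset":[0,0,1.3],"twist":[0,0,0],"claw":1},
  {"offset":[0,0,0],"twist":[0,0,0],"claw":1},
])

```text
time: 22.23
tool_pos: [641.1, -46.5, 97.7]
ee_rot: [0.69, 0.724, -0.001, -0.003]
contact_force: [-1.1, 0.9, -4.4]
width: 0.314
grasp_force: 39.9
```

Call:
apply_moves([
  {"offset":[0,0,0],"twist":[0,0,0],"claw":1},
  {"offset":[0,0,0.35],"twist":[0,0,0],"claw":1},
  {"offset":[0,0,0],"twist":[0,0,0],"claw":1},
  {"offset":[0,0,0],"twist":[0,0,0],"claw":1},
])

```text
time: 22.57
tool_pos: [643.6, -47.7, 98.1]
ee_rot: [0.691, 0.723, 0.001, 0.0]
contact_force: [0.1, 0.6, -4.5]
width: 0.316
grasp_force: 39.9
```

Lower the last 3 mm, release, lift; then head over the canisters (fully open).

Call:
apply_moves([
  {"offset":[0,0,0.25],"twist":[0,0,0],"claw":1},
  {"offset":[0,0,0],"twist":[0,0,0],"claw":1},
  {"offset":[0,0,0],"twist":[0,0,0],"claw":0.1},
  {"offset":[0,0,0],"twist":[0,0,0],"claw":0.1},
  {"offset":[0,0,0],"twist":[0,0,0],"claw":0},
])

```text
time: 22.98
tool_pos: [643.2, -47.8, 94.7]
ee_rot: [0.691, 0.723, 0.001, -0.0]
contact_force: [-0.9, -0.5, -1.1]
width: 0.47
grasp_force: 0.0
```

Call:
apply_moves([
  {"offset":[0,0,0],"twist":[0,0,0],"claw":0},
  {"offset":[0,0,-2.5],"twist":[0,0,0],"claw":0},
  {"offset":[0,0,-3.5],"twist":[0,0,0],"claw":0},
  {"offset":[0,0,-3.5],"twist":[0,0,0],"claw":-1},
  {"offset":[0,0,-3],"twist":[0,0,0],"claw":-1},
])

```text
time: 23.4
tool_pos: [643.2, -47.9, 221.7]
ee_rot: [0.691, 0.723, 0.001, -0.0]
contact_force: [1.0, -0.0, 0.0]
width: 0.595
grasp_force: 0.0
```

```bash
python3 p.py 440.5 128 175 92.7 7
```

```text
n 7 twist [0.0, -0.0, -0.0]
[2.64, -2.78, 0.67]
 x 7
```

Call:
apply_moves([
  {"offset":[2.65,-2.8,0.2],"twist":[0,0,0],"claw":-1},
  {"offset":[2.65,-2.8,0.2],"twist":[0,0,0],"claw":-1},
  {"offset":[2.65,-2.8,0.2],"twist":[0,0,0],"claw":-1},
  {"offset":[2.65,-2.8,0.6],"twist":[0,0,0],"claw":-1},
  {"offset":[2.65,-2.8,1.0],"twist":[0,0,0],"claw":-1},
])

```text
time: 23.82
tool_pos: [496.0, 78.9, 198.2]
ee_rot: [0.691, 0.723, 0.001, -0.0]
contact_force: [1.0, 1.7, -0.2]
width: 0.956
grasp_force: 0.0
```

Call:
apply_moves([
  {"offset":[2.65,-2.8,1.2],"twist":[0,0,0],"claw":-1},
  {"offset":[2.6,-2.75,1.2],"twist":[0,0,0],"claw":-1},
  {"offset":[0,0,0],"twist":[0,0,0],"claw":-1},
  {"offset":[0,0,0],"twist":[0,0,0],"claw":-1},
  {"offset":[0,0,0],"twist":[0,0,0],"claw":-1},
])

```text
time: 24.23
tool_pos: [440.0, 128.0, 174.2]
ee_rot: [0.69, 0.723, 0.001, -0.0]
contact_force: [0.2, 0.9, 0.0]
width: 1.001
grasp_force: 0.0
```

```bash
python3 - <<'E'
from f import *
P=snap('wrist','w13')
print('C1',fit('w13','C',440,128,crop=225))
c=proj(P,(440.5,128,62));print(c)
g=cv2.cvtColor(cv2.imread('pics/w13.png'),cv2.COLOR_BGR2GRAY)[:225]
print(cv2.HoughCircles(g,cv2.HOUGH_GRADIENT,1.2,40,param1=80,param2=18,minRadius=22,maxRadius=60))
f=192/np.tan(np.radians(P['vertical_fov'])/2);print('r',28*f/(P['T'][2][3]-62))
E
python3 p.py 440.5 128 22 92.7 5
```

```text
C1 (array([439. , 128.1]), 0.0, np.float64(0.145))
[249.99013894 184.43902264]
[[[247.8     184.20001  27.52   ]
  [454.2     166.20001  56.68   ]
  [353.40002 167.40001  52.72   ]
  [223.8     113.4      54.04   ]
  [473.40002  45.       52.72   ]
  [484.2     133.8      36.64   ]]]
r 29.471941438398485
n 5 twist [0.0, -0.0, -0.0]
[0.0, 0.0, 3.04]
 x 5
```

Call:
apply_moves([
  {"offset":[0,0,3.1],"twist":[0,0,0],"claw":-1},
  {"offset":[0,0,3.1],"twist":[0,0,0],"claw":-1},
  {"offset":[0,0,3.1],"twist":[0,0,0],"claw":-1},
  {"offset":[0,0,3.0],"twist":[0,0,0],"claw":-1},
  {"offset":[0,0,2.6],"twist":[0,0,0],"claw":-1},
])

```text
time: 24.7
tool_pos: [440.1, 127.4, 23.1]
ee_rot: [0.691, 0.723, 0.001, -0.001]
contact_force: [0.0, 0.4, -0.2]
width: 1.001
grasp_force: 0.0
```

Call:
apply_moves([
  {"offset":[0,0,0],"twist":[0,0,0],"claw":1},
  {"offset":[0,0,0],"twist":[0,0,0],"claw":1},
  {"offset":[0,0,0],"twist":[0,0,0],"claw":1},
  {"offset":[0,0,0],"twist":[0,0,0],"claw":1},
  {"offset":[0,0,0],"twist":[0,0,0],"claw":1},
], squeeze=30)

```text
time: 25.12
tool_pos: [440.2, 128.3, 26.1]
ee_rot: [0.691, 0.723, 0.002, 0.0]
contact_force: [-0.2, 0.3, 0.1]
width: 0.691
grasp_force: 0.0
```

Call:
apply_moves([
  {"offset":[0,0,0],"twist":[0,0,0],"claw":1},
  {"offset":[0,0,0],"twist":[0,0,0],"claw":1},
  {"offset":[0,0,0],"twist":[0,0,0],"claw":1},
])

```text
time: 25.37
tool_pos: [439.5, 128.3, 25.6]
ee_rot: [0.691, 0.723, 0.001, -0.0]
contact_force: [-3.3, -0.9, 10.5]
width: 0.597
grasp_force: 30.0
```

Call:
apply_moves([
  {"offset":[0,0,-3.6],"twist":[0,0,0],"claw":1},
  {"offset":[0,0,-3.6],"twist":[0,0,0],"claw":1},
  {"offset":[0,0,-3.6],"twist":[0,0,0],"claw":1},
  {"offset":[0,0,-3.6],"twist":[0,0,0],"claw":1},
  {"offset":[0,0,-3.6],"twist":[0,0,0],"claw":1},
])

```text
time: 25.78
tool_pos: [438.7, 127.9, 206.7]
ee_rot: [0.691, 0.723, 0.001, -0.001]
contact_force: [0.9, 0.5, -2.7]
width: 0.599
grasp_force: 30.0
```

```bash
python3 p.py 561.6 -136.4 205 92.7 8
```

```text
n 8 twist [-0.0, -0.0, -0.0]
[-3.37, 1.38, 0.02]
 x 8
```

Call:
apply_moves([
  {"offset":[-3.4,1.4,0],"twist":[0,0,0],"claw":1},
  {"offset":[-3.4,1.4,0],"twist":[0,0,0],"claw":1},
  {"offset":[-3.4,1.4,0],"twist":[0,0,0],"claw":1},
  {"offset":[-3.4,1.4,0],"twist":[0,0,0],"claw":1},
  {"offset":[-3.4,1.4,0],"twist":[0,0,0],"claw":1},
])

```text
time: 26.2
tool_pos: [517.2, -40.4, 204.7]
ee_rot: [0.691, 0.723, 0.001, -0.001]
contact_force: [1.0, -0.2, -2.2]
width: 0.594
grasp_force: 30.0
```

Call:
apply_moves([
  {"offset":[-3.35,1.4,0],"twist":[0,0,0],"claw":1},
  {"offset":[-3.35,1.35,0],"twist":[0,0,0],"claw":1},
  {"offset":[-3.3,1.3,0],"twist":[0,0,0],"claw":1},
  {"offset":[0,0,0],"twist":[0,0,0],"claw":1},
  {"offset":[0,0,0],"twist":[0,0,0],"claw":1},
])

```text
time: 26.62
tool_pos: [561.9, -137.9, 203.8]
ee_rot: [0.691, 0.722, 0.0, -0.001]
contact_force: [0.2, 0.8, -2.3]
width: 0.597
grasp_force: 30.0
```

Call:
apply_moves([
  {"offset":[0,0,3.5],"twist":[0,0,0],"claw":1},
  {"offset":[0,0,3.5],"twist":[0,0,0],"claw":1},
  {"offset":[0,0,3.0],"twist":[0,0,0],"claw":1},
  {"offset":[0,0,1.2],"twist":[0,0,0],"claw":1},
])

```text
time: 26.95
tool_pos: [559.6, -134.7, 88.7]
ee_rot: [0.69, 0.724, -0.001, -0.003]
contact_force: [-1.5, 0.1, -2.9]
width: 0.596
grasp_force: 30.0
```

Call:
apply_moves([
  {"offset":[0,0,0],"twist":[0,0,0],"claw":1},
  {"offset":[0,0,0],"twist":[0,0,0],"claw":1},
  {"offset":[0,0,0],"twist":[0,0,0],"claw":1},
])

```text
time: 27.2
tool_pos: [563.1, -136.5, 94.2]
ee_rot: [0.69, 0.723, 0.001, 0.001]
contact_force: [0.9, 1.1, -2.1]
width: 0.594
grasp_force: 30.0
```

```bash
python3 p.py 561.6 -136.4 86 92.7 1
```

```text
n 1 twist [0.002, -0.001, -0.001]
[0.02, -0.15, 0.82]
 x 1
```

Call:
apply_moves([
  {"offset":[0,-0.1,0.5],"twist":[0,0,0],"claw":1},
  {"offset":[0,0,0.3],"twist":[0,0,0],"claw":1},
  {"offset":[0,0,0],"twist":[0,0,0],"claw":1},
  {"offset":[0,0,0],"twist":[0,0,0],"claw":1},
])

```text
time: 27.53
tool_pos: [561.7, -136.7, 85.3]
ee_rot: [0.691, 0.723, 0.001, 0.0]
contact_force: [-0.7, 1.6, 5.6]
width: 0.597
grasp_force: 30.0
```

Call:
apply_moves([
  {"offset":[0,0,0.1],"twist":[0,0,0],"claw":1},
  {"offset":[0,0,0],"twist":[0,0,0],"claw":1},
  {"offset":[0,0,0],"twist":[0,0,0],"claw":-0.5},
  {"offset":[0,0,0],"twist":[0,0,0],"claw":-0.5},
  {"offset":[0,0,0],"twist":[0,0,0],"claw":-0.5},
])

```text
time: 27.95
tool_pos: [561.1, -136.6, 83.3]
ee_rot: [0.691, 0.723, 0.001, -0.001]
contact_force: [-0.2, 0.1, -0.5]
width: 0.735
grasp_force: 0.0
```

Call:
apply_moves([
  {"offset":[0,0,-2.5],"twist":[0,0,0],"claw":-0.5},
  {"offset":[0,0,-3.5],"twist":[0,0,0],"claw":-0.5},
  {"offset":[0,0,-3.5],"twist":[0,0,0],"claw":-1},
  {"offset":[0,0,-3],"twist":[0,0,0],"claw":-1},
])

```text
time: 28.28
tool_pos: [561.1, -136.8, 210.3]
ee_rot: [0.691, 0.723, 0.001, -0.0]
contact_force: [1.2, -0.1, -0.4]
width: 0.852
grasp_force: 0.0
```

```bash
python3 p.py 555 353 175 92.7 13
```

```text
n 13 twist [0.0, -0.0, -0.0]
[3.77, 0.13, 0.28]
 x 13
```

Call:
apply_moves([
  {"offset":[3.75,0.1,0],"twist":[0,0,0],"claw":-1},
  {"offset":[3.75,0.1,0],"twist":[0,0,0],"claw":-1},
  {"offset":[3.75,0.1,0],"twist":[0,0,0],"claw":-1},
  {"offset":[3.75,0.15,0],"twist":[0,0,0],"claw":-1},
  {"offset":[3.75,0.15,0],"twist":[0,0,0],"claw":-1},
])

```text
time: 28.7
tool_pos: [558.1, 52.4, 208.6]
ee_rot: [0.691, 0.723, 0.0, -0.001]
contact_force: [1.0, -0.8, -0.8]
width: 1.0
grasp_force: 0.0
```

Call:
apply_moves([
  {"offset":[3.75,0.15,0],"twist":[0,0,0],"claw":-1},
  {"offset":[3.75,0.15,0],"twist":[0,0,0],"claw":-1},
  {"offset":[3.75,0.15,0.7],"twist":[0,0,0],"claw":-1},
  {"offset":[3.75,0.15,0.7],"twist":[0,0,0],"claw":-1},
  {"offset":[3.75,0.15,0.7],"twist":[0,0,0],"claw":-1},
])

```text
time: 29.12
tool_pos: [557.0, 240.4, 187.5]
ee_rot: [0.691, 0.723, 0.001, -0.001]
contact_force: [0.5, -0.5, -0.4]
width: 1.002
grasp_force: 0.0
```

Call:
apply_moves([
  {"offset":[3.75,0.15,0.7],"twist":[0,0,0],"claw":-1},
  {"offset":[3.75,0.15,0.7],"twist":[0,0,0],"claw":-1},
  {"offset":[3.5,0.1,0],"twist":[0,0,0],"claw":-1},
  {"offset":[0,0,0],"twist":[0,0,0],"claw":-1},
  {"offset":[0,0,0],"twist":[0,0,0],"claw":-1},
])

```text
time: 29.53
tool_pos: [555.6, 350.0, 173.3]
ee_rot: [0.69, 0.724, 0.0, -0.001]
contact_force: [-0.3, 0.3, -0.3]
width: 1.001
grasp_force: 0.0
```

```bash
python3 - <<'E'
from f import *
P=snap('wrist','w14');p=sensors.sense()['tool_pos'];print(p)
print('C2',fit('w14','C',555,353,crop=225))
g=cv2.cvtColor(cv2.imread('pics/w14.png'),cv2.COLOR_BGR2GRAY)[:225]
h=cv2.HoughCircles(g,cv2.HOUGH_GRADIENT,1.2,40,param1=80,param2=15,minRadius=26,maxRadius=32)
if h is not None:print([(c.round(),ray(P,c[0],c[1],62).round(1)) for c in h[0][:4]])
S=ld('scene0');print([ray(S,u/1.5625,v/1.5625,39).round() for u,v in[(537,262),(580,318),(650,308),(600,245)]])
E
python3 p.py 555 353 25 92.7 5
```

```text
[555.92558361 348.73487003 173.53149553]
C2 (array([557. , 355.2]), 0.0, np.float64(0.139))
[(array([251., 176.,  27.], dtype=float32), array([556.9, 359. ,  62. ]))]
[array([452., 431.,  39.]), array([676., 454.,  39.]), array([677., 639.,  39.]), array([415., 633.,  39.])]
n 5 twist [-0.0, -0.0, -0.0]
[0.08, -0.01, 2.97]
 x 5
```

Call:
apply_moves([
  {"offset":[0.8,0.1,3.1],"twist":[0,0,0],"claw":-1},
  {"offset":[0,0,3.1],"twist":[0,0,0],"claw":-1},
  {"offset":[0,0,3.1],"twist":[0,0,0],"claw":-1},
  {"offset":[0,0,3.0],"twist":[0,0,0],"claw":-1},
  {"offset":[0,0,2.4],"twist":[0,0,0],"claw":-1},
])

```text
time: 30.0
tool_pos: [556.6, 355.0, 25.0]
ee_rot: [0.691, 0.723, -0.0, -0.001]
contact_force: [-0.5, 0.7, -1.1]
width: 1.002
grasp_force: 0.0
```

Call:
apply_moves([
  {"offset":[0,0,0],"twist":[0,0,0],"claw":1},
  {"offset":[0,0,0],"twist":[0,0,0],"claw":1},
  {"offset":[0,0,0],"twist":[0,0,0],"claw":1},
  {"offset":[0,0,0],"twist":[0,0,0],"claw":1},
  {"offset":[0,0,0],"twist":[0,0,0],"claw":1},
])

```text
time: 30.42
tool_pos: [557.7, 357.1, 28.9]
ee_rot: [0.691, 0.723, 0.002, -0.0]
contact_force: [0.2, -0.5, -0.9]
width: 0.686
grasp_force: 0.0
```

Call:
apply_moves([
  {"offset":[0,0,0],"twist":[0,0,0],"claw":1},
  {"offset":[0,0,0],"twist":[0,0,0],"claw":1},
  {"offset":[0,0,0],"twist":[0,0,0],"claw":1},
])

```text
time: 30.67
tool_pos: [557.1, 357.0, 28.2]
ee_rot: [0.691, 0.723, 0.001, -0.001]
contact_force: [-3.0, -1.4, 7.0]
width: 0.597
grasp_force: 30.0
```

Call:
apply_moves([
  {"offset":[0,0,-3.6],"twist":[0,0,0],"claw":1},
  {"offset":[0,0,-3.6],"twist":[0,0,0],"claw":1},
  {"offset":[0,0,-3.6],"twist":[0,0,0],"claw":1},
  {"offset":[0,0,-3.6],"twist":[0,0,0],"claw":1},
  {"offset":[0,0,-3.6],"twist":[0,0,0],"claw":1},
])

```text
time: 31.08
tool_pos: [556.4, 356.4, 208.9]
ee_rot: [0.691, 0.723, 0.0, -0.001]
contact_force: [1.0, 1.1, -2.4]
width: 0.599
grasp_force: 30.0
```

```bash
python3 p.py 558.4 -66.4 205 92.7 12
```

```text
n 12 twist [-0.0, -0.0, -0.0]
[-3.52, -0.15, 0.03]
 x 12
```

Call:
apply_moves([
  {"offset":[-3.5,-0.15,0],"twist":[0,0,0],"claw":1},
  {"offset":[-3.5,-0.15,0],"twist":[0,0,0],"claw":1},
  {"offset":[-3.5,-0.15,0],"twist":[0,0,0],"claw":1},
  {"offset":[-3.5,-0.15,0],"twist":[0,0,0],"claw":1},
  {"offset":[-3.5,-0.15,0],"twist":[0,0,0],"claw":1},
])

```text
time: 31.5
tool_pos: [556.9, 179.9, 206.8]
ee_rot: [0.691, 0.723, 0.0, -0.001]
contact_force: [-0.4, -0.4, -1.9]
width: 0.596
grasp_force: 30.0
```

Call:
apply_moves([
  {"offset":[-3.5,-0.15,0],"twist":[0,0,0],"claw":1},
  {"offset":[-3.5,-0.15,0],"twist":[0,0,0],"claw":1},
  {"offset":[-3.5,-0.15,0],"twist":[0,0,0],"claw":1},
  {"offset":[-3.5,-0.15,0],"twist":[0,0,0],"claw":1},
  {"offset":[-3.5,-0.15,0],"twist":[0,0,0],"claw":1},
])

```text
time: 31.92
tool_pos: [557.5, 4.6, 206.6]
ee_rot: [0.691, 0.723, 0.0, -0.001]
contact_force: [0.1, 0.6, -2.7]
width: 0.597
grasp_force: 30.0
```

Call:
apply_moves([
  {"offset":[-3.6,-0.15,0],"twist":[0,0,0],"claw":1},
  {"offset":[-3.6,-0.15,0],"twist":[0,0,0],"claw":1},
  {"offset":[0,0,0],"twist":[0,0,0],"claw":1},
  {"offset":[0,0,0],"twist":[0,0,0],"claw":1},
])

```text
time: 32.25
tool_pos: [558.0, -67.3, 206.3]
ee_rot: [0.692, 0.722, 0.0, -0.001]
contact_force: [0.2, 0.2, -2.4]
width: 0.596
grasp_force: 30.0
```

```bash
python3 p.py 558.4 -66.4 88.5 92.7 4
```

```text
n 4 twist [-0.0, -0.0, -0.001]
[0.02, 0.01, 2.94]
 x 4
```

Call:
apply_moves([
  {"offset":[0,0,3.5],"twist":[0,0,0],"claw":1},
  {"offset":[0,0,3.5],"twist":[0,0,0],"claw":1},
  {"offset":[0,0,3.0],"twist":[0,0,0],"claw":1},
  {"offset":[0,0,1.2],"twist":[0,0,0],"claw":1},
  {"offset":[0,0,0],"twist":[0,0,0],"claw":1},
])

```text
time: 32.67
tool_pos: [556.8, -64.4, 92.0]
ee_rot: [0.69, 0.724, -0.001, -0.003]
contact_force: [-0.9, 0.9, -2.4]
width: 0.594
grasp_force: 30.0
```

Call:
apply_moves([
  {"offset":[0,0,0],"twist":[0,0,0],"claw":1},
  {"offset":[0,0,0.5],"twist":[0,0,0],"claw":1},
  {"offset":[0,0,0],"twist":[0,0,0],"claw":1},
  {"offset":[0,0,0],"twist":[0,0,0],"claw":1},
])

```text
time: 33.0
tool_pos: [558.8, -65.6, 90.4]
ee_rot: [0.691, 0.723, 0.001, -0.0]
contact_force: [-0.1, 0.3, -2.7]
width: 0.599
grasp_force: 30.0
```

Call:
apply_moves([
  {"offset":[0,0,0.2],"twist":[0,0,0],"claw":1},
  {"offset":[0,0,0],"twist":[0,0,0],"claw":1},
  {"offset":[0,0,0],"twist":[0,0,0],"claw":-0.5},
  {"offset":[0,0,0],"twist":[0,0,0],"claw":-0.5},
  {"offset":[0,0,0],"twist":[0,0,0],"claw":-0.5},
])

```text
time: 33.42
tool_pos: [558.3, -65.6, 87.4]
ee_rot: [0.691, 0.723, 0.0, -0.001]
contact_force: [0.4, -0.5, 0.4]
width: 0.737
grasp_force: 0.0
```

Call:
apply_moves([
  {"offset":[0,0,-2.5],"twist":[0,0,0],"claw":-0.5},
  {"offset":[0,0,-3.5],"twist":[0,0,0],"claw":-0.5},
  {"offset":[0,0,-3.5],"twist":[0,0,0],"claw":-0.5},
  {"offset":[0,0,-3.5],"twist":[0,0,0],"claw":-0.5},
  {"offset":[0,0,-3.5],"twist":[0,0,0],"claw":-0.5},
])

```text
time: 33.83
tool_pos: [557.9, -65.8, 254.1]
ee_rot: [0.691, 0.723, 0.0, -0.001]
contact_force: [0.4, 0.6, -0.0]
width: 0.752
grasp_force: 0.0
```

Call:
apply_moves([
  {"offset":[-3.0,0.8,-2],"twist":[0,0,0],"claw":-0.5},
  {"offset":[-3.0,0.8,-2],"twist":[0,0,0],"claw":-0.5},
  {"offset":[-3.0,0.8,-2],"twist":[0,0,0],"claw":-0.5},
  {"offset":[0,0,0],"twist":[0,0,0],"claw":-0.5},
  {"offset":[0,0,0],"twist":[0,0,0],"claw":-0.5},
])

```text
time: 34.25
tool_pos: [586.7, -155.9, 312.5]
ee_rot: [0.691, 0.723, 0.001, -0.0]
contact_force: [0.3, 0.3, -0.2]
width: 0.751
grasp_force: 0.0
```

Run:
```python
from f import *
P=snap('wrist','w15');print(sensors.sense()['tool_pos'])
q=(590,-100,.047);i=lambda v:R.from_euler('z',-q[2]).apply(np.r_[np.array(v)[:2]-q[:2],0]).round(1)[:2]
for n,y in[('H1',-85),('H2',-17),('H3',49)]:
    p=rt(q,(55,y,0));w=fit('w15','H',p[0],p[1],60,.047,dr=15,crop=235,dy=.25);print(n,i(w[0]),w[1]-2.7,w[2])
im=cv2.imread('pics/w15.png').astype(int)
g=cv2.cvtColor(im.astype(np.uint8),cv2.COLOR_BGR2GRAY)[:235]
h=cv2.HoughCircles(g,cv2.HOUGH_GRADIENT,1.2,30,param1=80,param2=15,minRadius=17,maxRadius=28)
for c in h[0][:6]:print(c.round(),i(ray(P,c[0],c[1],122)))
for y in(-35,35):print(proj(P,rt(q,(-30,y,122))))
crop('w15',0,0,512,300,1.56,'w15b')
```

```text
[ 586.14407442 -154.81700133  311.55153233]
H1 [ 57.6 -84.9] -4.6 0.499
H2 [61.7 -2.3] 0.09999999999999964 0.452
H3 [60.5 44. ] 0.8999999999999999 0.382
[231. 153.  21.] [-28.8 -37.1]
[231.  93.  23.] [-27.3  32.9]
[429.  71.  27.] [198.8  55.8]
[303. 189.  26.] [ 61.5 -83.3]
[235. 191.  26.] [-25.2 -86.2]
[278. 103.  23.] [27.2 22. ]
[229.96528764 151.25976795]
[228.63400283  91.08049686]
```

View pics/w15b.png

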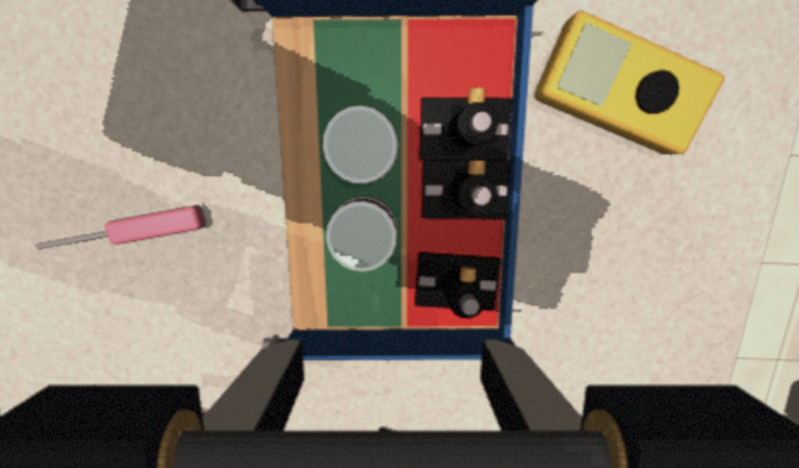

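Run:
```python
from f import *
P=ld('w15');q=(590,-100,.047);i=lambda v:R.from_euler('z',-q[2]).apply(np.r_[np.array(v)[:2]-q[:2],0]).round(1)[:2]
g=lambda u,z:i(ray(P,u[0]/1.56,u[1]/1.56,z))
for n,pin,b in[('H3',(482,121),[(421,97),(512,97),(421,158)]),('H2',(482,194),[(424,160),(509,162),(422,218),(508,218)]),('H1',(469,306),[(420,252),(499,257),(416,305)])]:
    print(n,g(pin,145),[g(x,72).tolist() for x in b])
```

```text
H3 [58.  47.6] [[20.4, 72.4], [95.6, 72.2], [21.1, 24.0]]
H2 [60.5 -1.5] [[23.7, 22.4], [96.5, 20.5], [22.8, -26.9], [98.8, -27.2]]
H1 [ 54.8 -85.5] [[21.4, -57.4], [93.0, -62.2], [18.4, -107.5]]
```

Holder 2 sits at rack (60, −2), touching holder 3 and 82 mm from holder 1 (it was knocked aside). I re-grip it and put it back to (55, −19).

```bash
python3 p.py 650 -99.2 180 92.7 5; python3 -c "
from m import *;print(rt((590,-100,.047),(55,-19,0)))"
```

```text
n 5 twist [-0.0, -0.0, -0.0]
[1.05, 1.33, 2.63]
 x 5
[ 645.83193495 -116.39496997    0.        ]
```

Call:
apply_moves([
  {"offset":[1.05,1.35,2.6],"twist":[0,0,0],"claw":0},
  {"offset":[1.05,1.35,2.6],"twist":[0,0,0],"claw":0},
  {"offset":[1.05,1.35,2.6],"twist":[0,0,0],"claw":0},
  {"offset":[1.05,1.3,2.6],"twist":[0,0,0],"claw":0},
  {"offset":[1.05,1.3,2.6],"twist":[0,0,0],"claw":0},
])

```text
time: 34.72
tool_pos: [650.0, -97.0, 180.0]
ee_rot: [0.69, 0.724, 0.0, -0.002]
contact_force: [0.3, -1.1, -0.5]
width: 0.504
grasp_force: 0.0
```

Call:
apply_moves([
  {"offset":[0,0,0],"twist":[0,0,0],"claw":0},
  {"offset":[0,0,0],"twist":[0,0,0],"claw":0},
  {"offset":[0,0,0],"twist":[0,0,0],"claw":0},
])

```text
time: 34.97
tool_pos: [650.1, -98.8, 182.9]
ee_rot: [0.69, 0.723, 0.0, -0.001]
contact_force: [-0.5, -0.2, -0.5]
width: 0.497
grasp_force: 0.0
```

```bash
python3 - <<'E'
from f import *
P=snap('wrist','w16');s=sensors.sense();print(s['tool_pos'],s['width'],proj(P,(650,-99.2,145)))
g=cv2.cvtColor(cv2.imread('pics/w16.png'),cv2.COLOR_BGR2GRAY)
h=cv2.HoughCircles(g[:235],cv2.HOUGH_GRADIENT,1.2,15,param1=80,param2=9,minRadius=7,maxRadius=14)
if h is not None:
    for c in h[0]:
        if 200<c[0]<300:print(c.round(),ray(P,c[0],c[1],145).round(1),g[int(c[1]),int(c[0])])
E
python3 p.py 650 -99.2 95 92.7 3
```

```text
[650.3930646  -99.1803991  183.62039998] 0.5012547152523869 [249.03293474 211.3912889 ]
[245. 143.  10.] [645.2 -49.1 145. ] 135
[229. 202.  13.] [634.7 -92.7 145. ] 16
[253. 207.  13.] [652.5 -95.6 145. ] 110
[245. 113.   9.] [644.4 -28.9 145. ] 146
[277. 195.  13.] [669.5 -85.6 145. ] 15
[209. 211.  13.] [620.7 -99.9 145. ] 120
[277. 141.  12.] [666.7 -46.4 145. ] 21
[299.  68.  12.] [678.2   1.5 145. ] 111
[280.  98.  13.] [667.1 -17.7 145. ] 89
[299. 142.  13.] [682.6 -46.5 145. ] 140
[299. 223.  13.] [ 688.1 -106.4  145. ] 88
[299. 111.  13.] [680.7 -25.6 145. ] 97
[277. 119.  13.] [665.7 -31.9 145. ] 22
[249. 175.  11.] [648.7 -71.2 145. ] 140
[277.  79.  12.] [663.9  -5.8 145. ] 128
[283.  49.  13.] [666.4  12.4 145. ] 125
[283. 172.  10.] [672.6 -68.4 145. ] 21
[281. 215.   9.] [ 674.2 -101.2  145. ] 63
[226. 223.  12.] [ 633.3 -108.9  145. ] 114
[299.  49.   9.] [677.1  12.9 145. ] 111
[254.  25.  12.] [647.3  25.3 145. ] 29
[280.  25.  12.] [663.9  26.  145. ] 34
[221.  25.  12.] [627.1  24.3 145. ] 32
[215. 133.   9.] [624.3 -42.7 145. ] 135
[221. 184.   8.] [629.1 -79.3 145. ] 112
n 3 twist [0.0, -0.0, -0.0]
[-0.0, -0.02, 2.95]
 x 3
```

Call:
apply_moves([
  {"offset":[0.15,0.05,3.0],"twist":[0,0,0],"claw":0},
  {"offset":[0,0,3.0],"twist":[0,0,0],"claw":0},
  {"offset":[0,0,2.7],"twist":[0,0,0],"claw":0},
  {"offset":[0,0,0],"twist":[0,0,0],"claw":0},
  {"offset":[0,0,0],"twist":[0,0,0],"claw":0},
])

```text
time: 35.43
tool_pos: [650.6, -97.8, 96.1]
ee_rot: [0.691, 0.723, 0.0, -0.001]
contact_force: [0.3, 0.0, 0.1]
width: 0.5
grasp_force: 0.0
```

Call:
apply_moves([
  {"offset":[0,0,0],"twist":[0,0,0],"claw":1},
  {"offset":[0,0,0],"twist":[0,0,0],"claw":1},
  {"offset":[0,0,0],"twist":[0,0,0],"claw":1},
  {"offset":[0,0,0],"twist":[0,0,0],"claw":1},
  {"offset":[0,0,0],"twist":[0,0,0],"claw":1},
], squeeze=35)

```text
time: 35.85
tool_pos: [649.4, -98.0, 97.3]
ee_rot: [0.691, 0.723, -0.001, -0.002]
contact_force: [-15.0, -2.4, 12.1]
width: 0.317
grasp_force: 35.0
```

Call:
apply_moves([
  {"offset":[0,0,0],"twist":[0,0,0],"claw":1},
  {"offset":[0,0,0],"twist":[0,0,0],"claw":1},
])

```text
time: 36.02
tool_pos: [649.3, -98.0, 97.3]
ee_rot: [0.691, 0.723, -0.001, -0.002]
contact_force: [-15.4, -2.2, 11.8]
width: 0.318
grasp_force: 35.0
```

Call:
apply_moves([
  {"offset":[0,0,-0.8],"twist":[0,0,0],"claw":1},
  {"offset":[-0.6,-0.2,0],"twist":[0,0,0],"claw":1},
  {"offset":[-0.6,-0.2,0],"twist":[0,0,0],"claw":1},
  {"offset":[-0.6,-0.2,0],"twist":[0,0,0],"claw":1},
  {"offset":[0,0,0],"twist":[0,0,0],"claw":1},
])

```text
time: 36.43
tool_pos: [645.5, -117.1, 103.4]
ee_rot: [0.691, 0.723, 0.0, -0.0]
contact_force: [0.7, -0.6, -3.5]
width: 0.318
grasp_force: 35.0
```

Call:
apply_moves([
  {"offset":[0,0,0],"twist":[0,0,0],"claw":1},
  {"offset":[0,0,0],"twist":[0,0,0],"claw":1},
])

```text
time: 36.6
tool_pos: [645.7, -115.7, 103.1]
ee_rot: [0.691, 0.723, 0.001, -0.001]
contact_force: [-0.4, 0.6, -3.0]
width: 0.315
grasp_force: 35.0
```

Call:
apply_moves([
  {"offset":[0,0,0.4],"twist":[0,0,0],"claw":1},
  {"offset":[0,0,0.2],"twist":[0,0,0],"claw":1},
  {"offset":[0,0,0.1],"twist":[0,0,0],"claw":1},
  {"offset":[0,0,0],"twist":[0,0,0],"claw":1},
  {"offset":[0,0,0],"twist":[0,0,0],"claw":1},
])

```text
time: 37.02
tool_pos: [645.7, -115.4, 97.0]
ee_rot: [0.691, 0.723, 0.0, -0.001]
contact_force: [-4.3, 2.3, 7.5]
width: 0.318
grasp_force: 35.0
```

Call:
apply_moves([
  {"offset":[0,0,0],"twist":[0,0,0],"claw":0.1},
  {"offset":[0,0,0],"twist":[0,0,0],"claw":0.1},
  {"offset":[0,0,0],"twist":[0,0,0],"claw":0},
  {"offset":[0,0,0],"twist":[0,0,0],"claw":0},
])

```text
time: 37.35
tool_pos: [645.7, -115.6, 96.0]
ee_rot: [0.691, 0.723, 0.0, -0.001]
contact_force: [-0.5, 0.7, -0.2]
width: 0.49
grasp_force: 0.0
```

Call:
apply_moves([
  {"offset":[0,0,-2.5],"twist":[0,0,0],"claw":0},
  {"offset":[0,0,-3.5],"twist":[0,0,0],"claw":0},
  {"offset":[0,0,-3.5],"twist":[0,0,0],"claw":0},
  {"offset":[0,0,-3.5],"twist":[0,0,0],"claw":0},
  {"offset":[-1.0,-1.5,-3.5],"twist":[0,0,0],"claw":0},
])

```text
time: 37.77
tool_pos: [632.1, -125.4, 262.6]
ee_rot: [0.69, 0.724, 0.001, -0.001]
contact_force: [0.1, -0.6, 0.1]
width: 0.499
grasp_force: 0.0
```

Call:
apply_moves([
  {"offset":[-1.5,-2.0,-2.5],"twist":[0,0,0],"claw":-0.5},
  {"offset":[-1.4,-2.0,-2.5],"twist":[0,0,0],"claw":-0.5},
  {"offset":[0,0,0],"twist":[0,0,0],"claw":-0.5},
  {"offset":[0,0,0],"twist":[0,0,0],"claw":-0.5},
  {"offset":[0,0,0],"twist":[0,0,0],"claw":-0.5},
])

```text
time: 38.18
tool_pos: [592.6, -157.3, 310.4]
ee_rot: [0.691, 0.723, 0.0, -0.001]
contact_force: [0.3, -0.8, -0.1]
width: 0.743
grasp_force: 0.0
```

Run:
```python
from f import *
P=snap('wrist','w17');print(sensors.sense()['tool_pos'])
q=(590,-100,.047);i=lambda v:R.from_euler('z',-q[2]).apply(np.r_[np.array(v)[:2]-q[:2],0]).round(1)[:2]
# orthorectify at z=72 into rack grid, dark runs along y at base columns clear of post (x=24 and 87)
im=cv2.imread('pics/w17.png').max(2)
for x in(24,27,86):
    d=[];prev=0
    for y in np.arange(-125,130,.5):
        u=proj(P,rt(q,(x,y,72))).round().astype(int);k=im[u[1],u[0]]<50 if 0<=u[1]<384 and 0<=u[0]<512 else 0
        if k!=prev:d.append((float(y),int(k)));prev=k
    print(x,d)
for n,y in[('H1',-85),('H2',-19),('H3',48)]:
    p=rt(q,(55,y,0));w=fit('w17','H',p[0],p[1],60,.047,dr=15,crop=235,dy=.25);print(n,i(w[0]),w[1]-2.7,w[2])
g=cv2.cvtColor(cv2.imread('pics/w17.png'),cv2.COLOR_BGR2GRAY)[:235]
h=cv2.HoughCircles(g,cv2.HOUGH_GRADIENT,1.2,30,param1=80,param2=15,minRadius=17,maxRadius=28)
for c in h[0][:3]:print(c.round(),i(ray(P,c[0],c[1],122)))
```

```text
[ 592.59944644 -157.02320113  309.7748891 ]
24 [(-106.5, 1), (-88.5, 0), (-79.5, 1), (-58.0, 0), (-44.0, 1), (-24.5, 0), (-15.5, 1), (4.5, 0), (24.0, 1), (44.0, 0), (53.5, 1), (70.5, 0)]
27 [(-108.0, 1), (-88.5, 0), (-79.5, 1), (-58.0, 0), (-44.0, 1), (-24.5, 0), (-15.5, 1), (4.5, 0), (24.0, 1), (44.0, 0), (53.5, 1), (70.5, 0)]
86 [(-111.0, 1), (-93.0, 0), (-84.0, 1), (-62.5, 0), (-44.0, 1), (-25.0, 0), (-14.0, 1), (4.5, 0), (22.5, 1), (42.5, 0), (52.5, 1), (70.5, 0)]
H1 [ 55.8 -85.1] -6.1 0.496
H2 [ 56.8 -20.3] -0.20000000000000018 0.244
H3 [60.9 47. ] 0.6999999999999997 0.231
[225.  91.  25.] [-28.7  34. ]
[226. 149.  22.] [-28.9 -33.9]
[301. 139.  25.] [ 60.8 -21. ]
```

All rows are in order (holders −85/−20/47, canisters ±34). Now the bar: retreat, turn the gripper so that it closes along y, and go above the peg.

```bash
python3 p.py 400 -110 370 182.7 14
python3 - <<'E'
from m import *
for a in(1.72,):print(rt((590,-100,.047),(-158,-141+245*np.cos(a),92+245*np.sin(a))))
E
```

```text
n 14 twist [0.0, -0.0, -0.112]
[0.4, -1.36, -0.43]
[0.55, -1.31, -0.43]
[0.69, -1.24, -0.43]
[0.83, -1.15, -0.43]
[0.95, -1.05, -0.42]
[1.06, -0.94, -0.43]
[1.16, -0.81, -0.42]
[1.24, -0.68, -0.43]
[1.31, -0.54, -0.42]
[1.36, -0.39, -0.43]
[1.4, -0.23, -0.42]
[1.42, -0.07, -0.43]
[1.41, 0.08, -0.42]
[1.4, 0.25, -0.43]
[ 440.51012199 -284.64676418  334.27799267]
```

Call:
apply_moves([
  {"offset":[0.4,-1.35,-0.45],"twist":[0,0,-0.112],"claw":-0.5},
  {"offset":[0.55,-1.3,-0.45],"twist":[0,0,-0.112],"claw":-0.5},
  {"offset":[0.7,-1.25,-0.45],"twist":[0,0,-0.112],"claw":-0.5},
  {"offset":[0.85,-1.15,-0.45],"twist":[0,0,-0.112],"claw":-0.5},
  {"offset":[0.95,-1.05,-0.45],"twist":[0,0,-0.112],"claw":-0.5},
])

```text
time: 38.65
tool_pos: [523.3, -139.5, 332.3]
ee_rot: [0.461, 0.887, 0.001, -0.002]
contact_force: [0.1, 0.1, 0.3]
width: 0.753
grasp_force: 0.0
```

Call:
apply_moves([
  {"offset":[1.05,-0.95,-0.45],"twist":[0,0,-0.112],"claw":-0.5},
  {"offset":[1.15,-0.8,-0.45],"twist":[0,0,-0.112],"claw":-0.5},
  {"offset":[1.25,-0.7,-0.45],"twist":[0,0,-0.112],"claw":-0.5},
  {"offset":[1.3,-0.55,-0.45],"twist":[0,0,-0.112],"claw":-0.5},
  {"offset":[1.35,-0.4,-0.45],"twist":[0,0,-0.112],"claw":-0.5},
])

```text
time: 39.07
tool_pos: [454.5, -123.4, 355.1]
ee_rot: [0.198, 0.98, 0.001, -0.002]
contact_force: [-0.5, 0.8, 0.5]
width: 0.748
grasp_force: 0.0
```

Call:
apply_moves([
  {"offset":[1.4,-0.25,-0.45],"twist":[0,0,-0.112],"claw":-0.5},
  {"offset":[1.4,-0.05,-0.45],"twist":[0,0,-0.112],"claw":-0.5},
  {"offset":[1.4,0.1,-0.45],"twist":[0,0,-0.112],"claw":-0.5},
  {"offset":[1.4,0.25,-0.45],"twist":[0,0,-0.112],"claw":-0.5},
  {"offset":[0,0,0],"twist":[0,0,0],"claw":-0.5},
])

```text
time: 39.48
tool_pos: [399.2, -109.7, 374.3]
ee_rot: [-0.025, 1.0, 0.001, -0.0]
contact_force: [0.5, -0.2, -0.4]
width: 0.747
grasp_force: 0.0
```

```bash
python3 p.py 438 -285 375 182.7 6
python3 - <<'E'
from h import *
snap('scene','s9');snap('side','s10')
s=cv2.imread('pics/scene0.png');d=cv2.imread('pics/s9.png')
# bar still there?
print(np.abs(s[110:195,148:185].astype(int)-d[110:195,148:185]).mean(), sensors.sense()['q'])
E
```

```text
n 6 twist [0.0, -0.0, 0.0]
[-0.5, -2.95, -0.02]
 x 6
0.709697933227345 [-3.81632056e-01 -3.32155782e-02  1.72781869e+00  1.43521987e-03
  1.44857453e+00 -1.99290892e+00]
```

Call:
apply_moves([
  {"offset":[-0.5,-2.95,0],"twist":[0,0,0],"claw":-1},
  {"offset":[-0.5,-2.95,0],"twist":[0,0,0],"claw":-1},
  {"offset":[-0.5,-2.95,0],"twist":[0,0,0],"claw":-1},
  {"offset":[-0.5,-2.95,0],"twist":[0,0,0],"claw":-1},
  {"offset":[-0.5,-2.95,0],"twist":[0,0,0],"claw":-1},
])

```text
time: 40.0
tool_pos: [432.4, -258.4, 372.8]
ee_rot: [-0.02, 1.0, 0.001, -0.001]
contact_force: [0.7, 0.7, -0.7]
width: 0.991
grasp_force: 0.0
```

Call:
apply_moves([
  {"offset":[-0.5,-2.95,0],"twist":[0,0,0],"claw":-1},
  {"offset":[0,0,0],"twist":[0,0,0],"claw":-1},
  {"offset":[0,0,0],"twist":[0,0,0],"claw":-1},
  {"offset":[0,0,0],"twist":[0,0,0],"claw":-1},
])

```text
time: 40.33
tool_pos: [438.1, -285.7, 373.0]
ee_rot: [-0.021, 1.0, 0.001, -0.001]
contact_force: [0.1, -0.1, -0.8]
width: 0.997
grasp_force: 0.0
```

```bash
python3 p.py 438 -285 315 182.7 2
python3 - <<'E'
from m import *
P=snap('wrist','w18')
q=(590,-100,.047)
# where the cap/peg should appear; look for dark columns at those rows
im=cv2.imread('pics/w18.png').max(2)
for a in(1.65,1.72,1.8):
    for x in(-184,-150):
        u=proj(P,rt(q,(x,-141+245*np.cos(a),92+245*np.sin(a))));print(a,x,u.round(), end=' ')
        v=int(u[1]); 
        if 0<=v<384: print(np.where(np.diff((im[v]<60).astype(int))!=0)[0])
E
```

```text
n 2 twist [0.001, -0.001, -0.003]
[-0.0, 0.03, 2.9]
 x 2
1.65 -184 [275. 178.] [416 419 442 456]
1.65 -150 [274. 222.] [138 156 170 197 241 276 279 282 283 321 327 332 344 345 346 347 356 362
 368 390 429 456]
1.72 -184 [251. 177.] [416 419 442 456]
1.72 -150 [251. 221.] [138 156 170 197 241 276 279 282 283 321 327 332 344 345 346 347 356 362
 368 390 429 456]
1.8 -184 [225. 176.] [442 453]
1.8 -150 [226. 219.] [138 164 171 198 241 276 280 323 337 339 340 344 357 363 372 386 429 456]
```

Call:
apply_moves([
  {"offset":[0,0.4,2.0],"twist":[0,0,0],"claw":-1},
  {"offset":[0,0,2.0],"twist":[0,0,0],"claw":-1},
  {"offset":[0,0,1.8],"twist":[0,0,0],"claw":-1},
  {"offset":[0,0,0],"twist":[0,0,0],"claw":-1},
])

```text
time: 40.72
tool_pos: [436.8, -280.2, 313.1]
ee_rot: [-0.022, 1.0, 0.002, -0.002]
contact_force: [1.1, -1.3, 0.0]
width: 1.005
grasp_force: 0.0
```

Call:
apply_moves([
  {"offset":[0,0,0],"twist":[0,0,0],"claw":1},
  {"offset":[0,0,0],"twist":[0,0,0],"claw":1},
  {"offset":[0,0,0],"twist":[0,0,0],"claw":1},
  {"offset":[0,0,0],"twist":[0,0,0],"claw":1},
  {"offset":[0,0,0],"twist":[0,0,0],"claw":1},
], squeeze=15)

```text
time: 41.13
tool_pos: [437.7, -282.0, 316.7]
ee_rot: [-0.022, 1.0, 0.0, 0.0]
contact_force: [-0.1, -0.8, 0.0]
width: 0.69
grasp_force: 0.0
```

Call:
apply_moves([
  {"offset":[0,0,0],"twist":[0,0,0],"claw":1},
  {"offset":[0,0,0],"twist":[0,0,0],"claw":1},
  {"offset":[0,0,0],"twist":[0,0,0],"claw":1},
  {"offset":[0,0,0],"twist":[0,0,0],"claw":1},
  {"offset":[0,0,0],"twist":[0,0,0],"claw":1},
])

```text
time: 41.55
tool_pos: [437.6, -281.9, 316.0]
ee_rot: [-0.022, 1.0, 0.001, -0.0]
contact_force: [0.4, 0.2, -0.1]
width: 0.334
grasp_force: 0.0
```

Call:
apply_moves([
  {"offset":[0,0,0],"twist":[0,0,0],"claw":1},
  {"offset":[0,0,0],"twist":[0,0,0],"claw":1},
  {"offset":[0,0,0],"twist":[0,0,0],"claw":1},
  {"offset":[0,0,0],"twist":[0,0,0],"claw":1},
  {"offset":[0,0,0],"twist":[0,0,0],"claw":1},
])

```text
time: 41.97
tool_pos: [437.6, -282.0, 316.1]
ee_rot: [-0.022, 1.0, 0.001, -0.0]
contact_force: [-0.1, -0.6, 1.1]
width: 0.142
grasp_force: 15.0
```

```bash
cat > arc.py <<'E'
from m import *
s=sensors.sense();p=s['tool_pos'];q=(590,-100,.047)
r=R.from_euler('z',-q[2]).apply(p-[q[0],q[1],0]);print('tcp rack',r.round(1),s['width'],s['grasp_force'],s['contact_force'].round(1))
y,z=r[1]+141,r[2]+19-92;print('peg r',np.hypot(y,z),'angle',np.arctan2(z,y))
a0=np.arctan2(z,y);rr=np.hypot(y,z)
Q=R.from_quat(s['ee_rot'])
for a1 in np.arange(a0,-.001,-.13)[1:]:
    # blend radius to 245
    rr=rr+(245-rr)*.3
    t=rt(q,(r[0],-141+rr*np.cos(a1),92+rr*np.sin(a1)-19));print(round(a1,3),(Q.inv().apply(t-p)/10).round(2).tolist());p=t
E
python3 arc.py
```

```text
tcp rack [-160.8 -174.7  316.1] 0.14174453083676516 14.999831020832062 [-0.1 -0.6  1.1]
peg r 245.42034178780676 angle 1.7084080881157993
1.578 [0.01, 3.18, -0.21]
1.448 [0.01, 3.18, 0.2]
1.318 [0.01, 3.13, 0.6]
1.188 [0.01, 3.02, 1.0]
1.058 [0.01, 2.87, 1.38]
0.928 [0.01, 2.66, 1.74]
0.798 [0.01, 2.42, 2.07]
0.668 [0.01, 2.13, 2.37]
0.538 [0.01, 1.8, 2.62]
0.408 [0.0, 1.45, 2.84]
0.278 [0.0, 1.07, 3.0]
0.148 [0.0, 0.67, 3.11]
0.018 [0.0, 0.26, 3.17]
```

Peg gripped (13 mm, radius 245 mm, angle 1.71: all match). Swing along the arc in half steps.

Call:
apply_moves([
  {"offset":[0,1.6,-0.15],"twist":[0,0,0],"claw":1},
  {"offset":[0,1.6,-0.05],"twist":[0,0,0],"claw":1},
  {"offset":[0,1.6,0.05],"twist":[0,0,0],"claw":1},
  {"offset":[0,1.6,0.15],"twist":[0,0,0],"claw":1},
  {"offset":[0,1.57,0.25],"twist":[0,0,0],"claw":1},
])

```text
time: 42.38
tool_pos: [433.9, -200.7, 313.8]
ee_rot: [-0.022, 1.0, 0.001, -0.0]
contact_force: [1.9, -1.7, 1.2]
width: 0.149
grasp_force: 15.0
```

Call:
apply_moves([
  {"offset":[0,1.55,0.35],"twist":[0,0,0],"claw":1},
  {"offset":[0,1.52,0.45],"twist":[0,0,0],"claw":1},
  {"offset":[0,1.5,0.55],"twist":[0,0,0],"claw":1},
  {"offset":[0,1.45,0.65],"twist":[0,0,0],"claw":1},
  {"offset":[0,1.42,0.73],"twist":[0,0,0],"claw":1},
])

```text
time: 42.8
tool_pos: [430.5, -126.3, 286.4]
ee_rot: [-0.022, 1.0, 0.001, -0.0]
contact_force: [1.2, -1.4, -0.3]
width: 0.141
grasp_force: 15.0
```

```bash
python3 arc.py
```

```text
tcp rack [-160.5  -18.7  286.4] 0.14095058345667455 14.994411617517471 [ 1.2 -1.4 -0.3]
peg r 245.91410607403634 angle 1.0504358319589246
0.92 [0.01, 2.64, 1.79]
0.79 [0.01, 2.39, 2.11]
0.66 [0.01, 2.1, 2.4]
0.53 [0.01, 1.78, 2.65]
0.4 [0.0, 1.42, 2.85]
0.27 [0.0, 1.04, 3.01]
0.14 [0.0, 0.64, 3.12]
0.01 [0.0, 0.23, 3.18]
```

Call:
apply_moves([
  {"offset":[0,1.35,0.85],"twist":[0,0,0],"claw":1},
  {"offset":[0,1.3,0.94],"twist":[0,0,0],"claw":1},
  {"offset":[0,1.22,1.02],"twist":[0,0,0],"claw":1},
  {"offset":[0,1.16,1.1],"twist":[0,0,0],"claw":1},
  {"offset":[0,1.08,1.17],"twist":[0,0,0],"claw":1},
])

```text
time: 43.22
tool_pos: [427.6, -65.2, 235.4]
ee_rot: [-0.022, 1.0, 0.001, -0.0]
contact_force: [1.7, -2.3, 0.5]
width: 0.146
grasp_force: 15.0
```

Call:
apply_moves([
  {"offset":[0,1.02,1.23],"twist":[0,0,0],"claw":1},
  {"offset":[0,0.93,1.3],"twist":[0,0,0],"claw":1},
  {"offset":[0,0.85,1.36],"twist":[0,0,0],"claw":1},
  {"offset":[0,0.75,1.4],"twist":[0,0,0],"claw":1},
  {"offset":[0,0.67,1.45],"twist":[0,0,0],"claw":1},
])

```text
time: 43.63
tool_pos: [425.7, -23.2, 167.9]
ee_rot: [-0.022, 1.0, 0.001, -0.0]
contact_force: [1.4, -3.8, -0.8]
width: 0.146
grasp_force: 15.0
```

```bash
python3 arc.py
```

```text
tcp rack [-160.5   84.5  167.9] 0.14645936688663125 15.000687092542648 [ 1.4 -3.8 -0.8]
peg r 244.64373978433196 angle 0.39854718243242476
0.269 [0.0, 1.05, 3.0]
0.139 [0.0, 0.64, 3.11]
0.009 [-0.0, 0.23, 3.17]
```

Call:
apply_moves([
  {"offset":[0,0.57,1.48],"twist":[0,0,0],"claw":1},
  {"offset":[0,0.47,1.52],"twist":[0,0,0],"claw":1},
  {"offset":[0,0.37,1.54],"twist":[0,0,0],"claw":1},
  {"offset":[0,0.27,1.57],"twist":[0,0,0],"claw":1},
  {"offset":[0,0.17,1.58],"twist":[0,0,0],"claw":1},
])

```text
time: 44.05
tool_pos: [425.0, -4.8, 91.1]
ee_rot: [-0.022, 1.0, 0.001, -0.0]
contact_force: [0.6, -3.7, 1.3]
width: 0.143
grasp_force: 15.0
```

Call:
apply_moves([
  {"offset":[0,0.06,1.0],"twist":[0,0,0],"claw":1},
  {"offset":[0,0,0.4],"twist":[0,0,0],"claw":1},
  {"offset":[0,0,0],"twist":[0,0,0],"claw":1},
  {"offset":[0,0,0],"twist":[0,0,0],"claw":1},
])

```text
time: 44.38
tool_pos: [424.9, -4.3, 77.7]
ee_rot: [-0.021, 1.0, 0.001, -0.001]
contact_force: [0.4, 7.2, -1.6]
width: 0.143
grasp_force: 15.0
```

```bash
python3 arc.py
```

```text
tcp rack [-160.5  103.4   77.7] 0.14265658292881755 14.998183250427246 [ 0.4  7.2 -1.6]
peg r 244.40591466870998 angle 0.019300605077219347
```

Call:
apply_moves([
  {"offset":[0,0,0.3],"twist":[0,0,0],"claw":1},
  {"offset":[0,0,0],"twist":[0,0,0],"claw":1},
  {"offset":[0,0,0],"twist":[0,0,0],"claw":1},
])

```text
time: 44.63
tool_pos: [424.9, -4.3, 75.0]
ee_rot: [-0.021, 1.0, 0.001, -0.001]
contact_force: [-0.6, 7.0, -1.6]
width: 0.146
grasp_force: 15.0
```

Call:
apply_moves([
  {"offset":[0,0,0.3],"twist":[0,0,0],"claw":1},
  {"offset":[0,0,0],"twist":[0,0,0],"claw":1},
  {"offset":[0,0,0],"twist":[0,0,0],"claw":1},
])

```text
time: 44.88
tool_pos: [424.9, -4.2, 72.1]
ee_rot: [-0.021, 1.0, 0.001, -0.001]
contact_force: [-1.1, 7.7, -0.2]
width: 0.144
grasp_force: 15.0
```

Call:
apply_moves([
  {"offset":[0,0,0.2],"twist":[0,0,0],"claw":1},
  {"offset":[0,0,0],"twist":[0,0,0],"claw":1},
  {"offset":[0,0,0],"twist":[0,0,0],"claw":1},
])

```text
time: 45.13
tool_pos: [425.3, -4.2, 70.7]
ee_rot: [-0.021, 1.0, 0.001, -0.0]
contact_force: [-2.3, 8.5, 10.8]
width: 0.146
grasp_force: 15.0
```

Call:
apply_moves([
  {"offset":[0,0,0.2],"twist":[0,0,0],"claw":1},
  {"offset":[0,0,0],"twist":[0,0,0],"claw":1},
  {"offset":[0,0,0],"twist":[0,0,0],"claw":1},
])

```text
time: 45.38
tool_pos: [425.7, -4.2, 69.0]
ee_rot: [-0.021, 1.0, 0.001, 0.0]
contact_force: [-2.8, 9.6, 13.6]
width: 0.142
grasp_force: 15.0
```

Home: 13 N of resistance at peg height ≈ 90 mm. Release, lift clear, check.

Call:
apply_moves([
  {"offset":[0,0,0],"twist":[0,0,0],"claw":0},
  {"offset":[0,0,0],"twist":[0,0,0],"claw":0},
  {"offset":[0,0,0],"twist":[0,0,0],"claw":0},
  {"offset":[0,0,0],"twist":[0,0,0],"claw":0},
  {"offset":[0,0,0],"twist":[0,0,0],"claw":0},
])

```text
time: 45.8
tool_pos: [425.4, -5.2, 67.6]
ee_rot: [-0.022, 1.0, 0.001, -0.0]
contact_force: [0.1, 0.1, -0.2]
width: 0.456
grasp_force: 0.0
```

Call:
apply_moves([
  {"offset":[0,0,-2.0],"twist":[0,0,0],"claw":0},
  {"offset":[0,0,-3.5],"twist":[0,0,0],"claw":0},
  {"offset":[0,0,-3.5],"twist":[0,0,0],"claw":0},
  {"offset":[0,0,-3.5],"twist":[0,0,0],"claw":0},
  {"offset":[1,0,-3.5],"twist":[0,0,0],"claw":0},
])

```text
time: 46.22
tool_pos: [416.0, -6.0, 229.4]
ee_rot: [-0.022, 1.0, 0.001, 0.0]
contact_force: [0.8, -0.1, -1.2]
width: 0.501
grasp_force: 0.0
```

Call:
apply_moves([
  {"offset":[3.5,0,-1],"twist":[0,0,0],"claw":0},
  {"offset":[3.5,0,-1],"twist":[0,0,0],"claw":0},
  {"offset":[2,0,0],"twist":[0,0,0],"claw":0},
  {"offset":[0,0,0],"twist":[0,0,0],"claw":0},
  {"offset":[0,0,0],"twist":[0,0,0],"claw":0},
])

```text
time: 46.63
tool_pos: [325.5, -9.9, 247.9]
ee_rot: [-0.021, 1.0, 0.001, 0.0]
contact_force: [0.6, -0.5, -0.8]
width: 0.498
grasp_force: 0.0
```

Run:
```python
from f import *
S=snap('scene','s20');D=snap('side','s21')
q=(590,-100,.047)
a=cv2.imread('pics/s20.png');g=cv2.imread('pics/s21.png')
# objects in scene image: silhouettes fits
i=lambda v:R.from_euler('z',-q[2]).apply(np.r_[np.array(v)[:2]-q[:2],0]).round(1)[:2]
for n,y in[('H1',-85),('H2',-20),('H3',47)]:
    for f in('s20','s21'):
        p=rt(q,(55,y,0));w=fit(f,'H',p[0],p[1],60,.047,dr=15,crop=384,dy=.25);print(n,f,i(w[0]),w[1]-2.7,w[2])
# bar: dark-grey vs expected line at angle 0, side view
for th in(0,.04,.08):
    m=[]
    for L in np.arange(60,235,5):
        u=proj(D,rt(q,(-113,-141+L*np.cos(th),92+L*np.sin(th)+9))).round().astype(int);m.append(g[u[1],u[0]].max())
    print(th,np.round(np.mean(m)),end=' ')
hsv=cv2.cvtColor(g,cv2.COLOR_BGR2HSV);o=np.argwhere((hsv[:,:,0]<12)&(hsv[:,:,1]>180)&(hsv[:,:,2]>110));o=o[(o[:,0]>140)&(o[:,0]<200)&(o[:,1]>260)]
print('orange',len(o),o.mean(0) if len(o) else '',proj(D,(669,171,16)))
print(sensors.sense()['tool_pos'])
```

```text
H1 s20 [ 49.3 -87.4] -2.2 0.304
H1 s21 [ 59.3 -70.3] 0.09999999999999964 0.572
H2 s20 [ 40.3 -21.1] 2.3 0.325
H2 s21 [ 58.3 -26.3] -1.1 0.643
H3 s20 [56.7 32.5] -9.3 0.975
H3 s21 [55.8 33. ] -11.899999999999999 0.729
0 101.0 0.04 99.0 0.08 95.0 orange 11 [179.36363636 284.81818182] [286.63908934 177.94566013]
[326.31495553  -9.91249689 247.63794313]
```

No pictures left to view; I'll re-take the same overhead wrist pose as before and compare it numerically.

```bash
python3 p.py 592.6 -157 310 92.7 15
```

```text
n 15 twist [0.0, -0.0, 0.104]
[-1.73, -1.06, -0.42]
[-1.83, -0.87, -0.42]
[-1.91, -0.67, -0.42]
[-1.97, -0.47, -0.42]
[-2.01, -0.27, -0.42]
[-2.03, -0.06, -0.42]
[-2.02, 0.16, -0.42]
[-2.0, 0.36, -0.42]
[-1.95, 0.57, -0.41]
[-1.88, 0.77, -0.42]
[-1.78, 0.96, -0.41]
[-1.68, 1.14, -0.42]
[-1.55, 1.31, -0.41]
[-1.4, 1.46, -0.42]
[-1.25, 1.6, -0.41]
```

Call:
apply_moves([
  {"offset":[-1.75,-1.05,-1.2],"twist":[0,0,0.105],"claw":-0.5},
  {"offset":[-1.85,-0.85,-1.2],"twist":[0,0,0.105],"claw":-0.5},
  {"offset":[-1.9,-0.65,-1.2],"twist":[0,0,0.105],"claw":-0.5},
  {"offset":[-1.95,-0.45,-1.2],"twist":[0,0,0.105],"claw":-0.5},
  {"offset":[-2.0,-0.25,-1.2],"twist":[0,0,0.105],"claw":-0.5},
])

```text
time: 47.15
tool_pos: [416.1, -58.7, 307.4]
ee_rot: [0.241, 0.971, 0.001, -0.001]
contact_force: [0.8, -0.0, -0.6]
width: 0.745
grasp_force: 0.0
```

Call:
apply_moves([
  {"offset":[-2.05,-0.05,-0.2],"twist":[0,0,0.105],"claw":-0.5},
  {"offset":[-2.0,0.15,0],"twist":[0,0,0.105],"claw":-0.5},
  {"offset":[-2.0,0.35,0],"twist":[0,0,0.105],"claw":-0.5},
  {"offset":[-1.95,0.55,0],"twist":[0,0,0.105],"claw":-0.5},
  {"offset":[-1.9,0.75,0],"twist":[0,0,0.105],"claw":-0.5},
])

```text
time: 47.57
tool_pos: [504.4, -108.9, 308.3]
ee_rot: [0.485, 0.875, 0.0, -0.001]
contact_force: [-0.0, -0.3, -0.8]
width: 0.747
grasp_force: 0.0
```

Call:
apply_moves([
  {"offset":[-1.8,0.95,0],"twist":[0,0,0.105],"claw":-0.5},
  {"offset":[-1.7,1.15,0],"twist":[0,0,0.105],"claw":-0.5},
  {"offset":[-1.55,1.3,0],"twist":[0,0,0.105],"claw":-0.5},
  {"offset":[-1.4,1.45,0],"twist":[0,0,0.105],"claw":-0.5},
  {"offset":[-1.25,1.6,0],"twist":[0,0,0.1],"claw":-0.5},
])

```text
time: 47.98
tool_pos: [592.6, -159.2, 307.8]
ee_rot: [0.693, 0.721, 0.0, -0.001]
contact_force: [0.3, -0.1, 0.7]
width: 0.749
grasp_force: 0.0
```

Call:
apply_moves([
  {"offset":[0,0,0],"twist":[0,0,0],"claw":-0.5},
  {"offset":[0,0,0],"twist":[0,0,0],"claw":-0.5},
  {"offset":[0,0,0],"twist":[0,0,0],"claw":-0.5},
])

```text
time: 48.23
tool_pos: [591.0, -158.4, 308.3]
ee_rot: [0.691, 0.723, 0.0, -0.001]
contact_force: [0.6, -0.5, -0.4]
width: 0.751
grasp_force: 0.0
```

```bash
cat > chk.py <<'E'
from f import *
import sys
f=sys.argv[1]
P=snap('wrist',f);print(sensors.sense()['tool_pos'])
q=(590,-100,.047);i=lambda v:R.from_euler('z',-q[2]).apply(np.r_[np.array(v)[:2]-q[:2],0]).round(1)[:2]
im=cv2.imread(f'pics/{f}.png').max(2)
def runs(pts,thr=50):
    d=[];prev=0
    for s,p in pts:
        u=proj(P,rt(q,p)).round().astype(int);k=int(im[u[1],u[0]]<thr) if 0<=u[1]<384 and 0<=u[0]<512 else 0
        if k!=prev:d.append((float(s),k));prev=k
    return d
for x in(27,86):print('y runs at x',x,runs([(y,(x,y,72)) for y in np.arange(-125,130,.5)]))
for n,y in[('H1',-85),('H2',-20),('H3',47)]:
    p=rt(q,(55,y,0));w=fit(f,'H',p[0],p[1],60,.047,dr=15,crop=235,dy=.25);print(n,i(w[0]),w[1]-2.7,w[2])
g=cv2.cvtColor(cv2.imread(f'pics/{f}.png'),cv2.COLOR_BGR2GRAY)[:235]
h=cv2.HoughCircles(g,cv2.HOUGH_GRADIENT,1.2,30,param1=80,param2=15,minRadius=17,maxRadius=28)
for c in h[0][:3]:print(c.round(),i(ray(P,c[0],c[1],122)))
for y in(-60,0,60,100,130,150):
    a=[im[tuple(proj(P,rt(q,(x,y,101))).round().astype(int)[::-1])] for x in range(-135,-85,3) if 0<=proj(P,rt(q,(x,y,101)))[1]<384];print('bar y',y,a)
E
python3 chk.py w20
```

```text
[ 590.81211132 -158.34612262  308.72554185]
y runs at x 27 [(-107.0, 1), (-89.0, 0), (-80.0, 1), (-57.5, 0), (-43.5, 1), (-24.0, 0), (-15.0, 1), (5.0, 0), (24.0, 1), (42.5, 0), (53.5, 1), (71.5, 0)]
y runs at x 86 [(-111.5, 1), (-93.5, 0), (-83.0, 1), (-61.5, 0), (-43.5, 1), (-25.5, 0), (-15.0, 1), (5.0, 0), (23.0, 1), (42.5, 0), (52.5, 1), (71.5, 0)]
H1 [ 57.1 -85.5] -5.6 0.487
H2 [ 56.5 -20.3] -1.1 0.222
H3 [60.9 46.6] -0.6000000000000001 0.245
[226.  89.  25.] [-28.9  34.1]
[227. 149.  23.] [-29.1 -34.6]
[275. 103.  26.] [27.7 19.6]
bar y -60 [np.uint8(202), np.uint8(201), np.uint8(201), np.uint8(204), np.uint8(219), np.uint8(207), np.uint8(199), np.uint8(173), np.uint8(168), np.uint8(98), np.uint8(132), np.uint8(201), np.uint8(204), np.uint8(211), np.uint8(201), np.uint8(131), np.uint8(208)]
bar y 0 [np.uint8(218), np.uint8(216), np.uint8(215), np.uint8(219), np.uint8(218), np.uint8(216), np.uint8(210), np.uint8(126), np.uint8(113), np.uint8(53), np.uint8(81), np.uint8(131), np.uint8(113), np.uint8(113), np.uint8(130), np.uint8(130), np.uint8(132)]
bar y 60 [np.uint8(131), np.uint8(133), np.uint8(137), np.uint8(137), np.uint8(130), np.uint8(129), np.uint8(140), np.uint8(106), np.uint8(108), np.uint8(54), np.uint8(82), np.uint8(119), np.uint8(113), np.uint8(123), np.uint8(128), np.uint8(133), np.uint8(134)]
bar y 100 [np.uint8(22), np.uint8(15), np.uint8(19), np.uint8(12), np.uint8(11), np.uint8(4), np.uint8(11), np.uint8(74), np.uint8(110), np.uint8(59), np.uint8(77), np.uint8(127), np.uint8(115), np.uint8(122), np.uint8(110), np.uint8(128), np.uint8(131)]
bar y 130 [np.uint8(132), np.uint8(130), np.uint8(125), np.uint8(126), np.uint8(132), np.uint8(130), np.uint8(107), np.uint8(141), np.uint8(165), np.uint8(67), np.uint8(44), np.uint8(32), np.uint8(52), np.uint8(38), np.uint8(37), np.uint8(34), np.uint8(42)]
bar y 150 []
```

```bash
python3 -c "
from station import job
print(job.hand_in())"
```

```text
the job is handed in; nothing more can be done
None
```

I handed the job in, but the judge gave no verdict: the screwdriver is in the tray, both canisters and all three holders stand in their rows (one holder about 4° off square, within the 10° allowed), and the bar was pressed down against its catch and released.

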